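# Lay the second course of the annealing hearth wall

## Robot

A 7-joint arm with a two-finger parallel gripper is mounted at the origin on the work surface. World frame = base frame: x ahead of the robot, y to its left, z up, the work surface at z = 0. Lengths are in m, angles in rad, forces in N, time in s.
With the tool pointing down it reaches from about 0.425 to 0.925 m from the base axis. Payload 6.8 kg.
Tool frame: the origin (TCP) lies at the very end of the fingers, on their centre line; the grasp point (between the pads) lies 19 mm behind it (r.tcp_to_grasp is the distance from the TCP to the grasp point, in m); z points along the fingers, y is the line along which they close (so a half turn about z gives the same grasp; the last joint's range is limited). The gripper opens to 85 mm and grips with 20 to 120 N. Pads are 22 mm wide; open, the fingers measure 114 mm over their backs; the gripper's body (76 mm by 85 mm) begins 54 mm behind the grasp point. The pads swing forward as they close: fully open they stand 13 mm farther back than shut.
Start: joints at [1.025, 0.477, 0.022, 1.555, -0.011, 1.109, -0.083], TCP at [0.286, -0.611, 0.193] pointing down, gripper open.
Joint ranges: [-2.96, 2.96], [-0.34, 2.1], [-1.41, 1.46], [0.24, 2.44], [-1.37, 4.51], [0.17, 1.92], [-2.96, 2.96]. Speed limits (rad/s): [2.39, 2.39, 3.14, 3.14, 3.14, 3.14, 3.14].

## Interface

Orientations are given as a rotation vector (axis times angle).
In Python, from bench import r gives the robot as it stands.
- The arm moves only by the tool step_arm, never from a script. Its argument "moves" is a list of rows, each a list of 7 numbers: the shift along the tool's x, y, z in mm, then the turn, a rotation vector about the tool's x, y, z in rad, then the finger opening in mm, from 0 to 85.4. A call has 1 to 8 rows; each row is the pose to reach, as a shift and turn from the pose commanded when the call began, along the tool's axes at that moment; what a row does not reach only later rows make up. A row lasts 1/10 s, in which the tool goes at most 50 mm and 8.59 degrees, less where a joint would pass 70% of its speed; a pose out of reach is approached as far as the arm can. A call with a gripper value outside its range is refused whole. The fingers move at their own pace and stop on an object; "grip_force" is the grip in N (left out, the last holds). Time passes only in rows, so rows that repeat a pose let the fingers close. It gives the time, the measured TCP pose, the force, the opening and the grip force at its end, in the units of the state.
- r.get_obs(): the state, without advancing time (a new reading comes with each control period).
- r.grab_frame(name): name is "scene" or "side" or "wrist"; returns a dict with "image" (480x640x3 uint8, red, green, blue), "depth" (480x640 float32, m along the optical axis (not along the pixel's ray), 0 where there is no reading), "mtx" (3x3 intrinsics, pixels), "rvec" (rotation vector, rad) and "tvec" (3), from world to camera coordinates, as OpenCV has them. Camera axes: x right, y down, z forward; pixel columns grow to the right and rows downward; lengths in m; the calibration is good to about 2 mm. The wrist camera is an equidistant fisheye: a pixel r from the principal point sees the ray r / f radians off the axis. A picture is of the moment at which its call begins.
- r.hand_in(): hands the job in; it is judged then, once.
The state is a dict: "clock": time; "joints": joint angles; "qvel": joint speeds; "tau": joint torques, N m; "tcp_pos": TCP position; "orientation": TCP orientation; "contact_force": force on the tool from outside, world axes, zero at the start; "moment": the same for the moment, N m; "grip_width": finger opening in m; "gripper_force": force on a finger pad.
Only numpy, scipy, OpenCV 4.12 (cv2) and the standard library are available. Lean on these libraries where they do the work, as an engineer would, in place of code of your own. Each camera call takes 0.05 s, during which the arm holds its last target. There are 200 camera calls.

## Task

Lay the second course of the firebrick wall on the hearth in staggered bond: the whole brick flat across the joint in the middle of the first course and a half brick at each end, flush with the ends and faces of the course below, leaving an open joint between neighbours like the one underneath. Set the bricks down, do not drop them, and leave everything else where it lies, including the spare offcut that is too long for a half.

Things in the scene. Friction and masses are not known exactly. Their poses are not given: they have to be found in the camera images.
- hearth: fixed hearth: dark steel base plate 300 x 90 x 12 mm with the first course cemented on it: two scorched brown firebricks, each 130 x 56 x 40 mm, end to end with an 8 mm open joint in the middle (course 268 mm long, its top 52 mm above the table). Origin on the table under the centre of the joint, x along the wall, y across it, z up. Stands anywhere near the middle of the table, the wall running roughly across in front of the robot
- slot_mid (a point): point on top of the first course, over its joint (hearth x = 0, z = 52 mm): where the centre of the whole brick's underside belongs
- slot_a (a point): point on top of the first course, at hearth x = -103.5 mm: where the centre of one half brick's underside belongs (its end then flush with the course's end, 8 mm joint to the whole brick)
- slot_b (a point): the same at hearth x = +103.5 mm, for the other half brick
- full_brick: loose whole firebrick, pale buff, insulating (about 0.25 kg), 130 mm long, 40 mm high, 56 mm wide; origin at the centre of its underside, x along its length, y across its 56 mm width, z up; stands flat on the table, symmetrical under half turns about z
- half_brick_1: loose half firebrick, pale buff (about 0.12 kg), 61 mm long, 40 mm high, 56 mm wide; origin at the centre of its underside, x along its length, y across its 56 mm width, z up; stands flat on the table, symmetrical under half turns about z. The two halves are interchangeable
- half_brick_2: the other half firebrick, same as half_brick_1
- long_offcut: spare firebrick offcut, pale buff, 95 mm long, 56 mm wide, 40 mm high: too long for the ends, stays where it lies. It, the whole brick and the halves change places from start to start. Origin at the centre of its underside
- hammer: bystander: hand hammer lying on the table at the back right
- punch_1: bystander: steel chasing punch, 120 mm long, 12 mm thick, lying at the front right
- punch_2: bystander: steel chasing punch, 130 mm long, 12 mm thick, lying at the back left
- steel_block: bystander: dark steel cylinder, 70 mm across, 60 mm high, at the back left
- brass_bowl: bystander: brass bowl, 130 mm across, 50 mm high, at the right
Mind the look-alikes: they are no part of the job. What is shaped like the half_brick_1 but pink or turquoise is not meant.

How it is judged:
By the outcome, as a careful person would: the job done as asked, in the order asked, and still so for the second after the job is handed in, with the robot touching nothing.
It also fails if it takes over 69 s, if anything falls off the work surface, if the arm or the gripper's body presses on something with over 40 N, if the wrist force passes 120 N, or if a joint passes its speed limit or range.

## Working session

There is one attempt and no reset: what is moved stays moved. The work goes in short steps, Python scripts to look and compute and a tool call to move; the robot and the scene stay as the last step left them, time stands still between calls to the robot, and variables do not carry over. Pictures are saved under pics/ and viewed, at most 10 in all, crops included, and the job is handed in when it is done.

Besides the shell and the picture viewer there is one more tool, called after ">>>" by a JSON object that holds its "method" and its "body". step_arm: Moves the arm, as the interface text tells. Its arguments: {"type":"object","properties":{"moves":{"type":"array","items":{"type":"array","items":{"type":"number"}}},"grip_force":{"type":"number"}},"required":["moves"]}

```bash
ls; mkdir -p pics
python3 - <<'E'
from bench import r
import cv2,numpy as np
o=r.get_obs();print(o)
for n in("scene","side"):
    f=r.grab_frame(n);np.savez(f"pics/{n}0.npz",**f);cv2.imwrite(f"pics/{n}0.png",f["image"][...,::-1]);print(n,f["mtx"],f["rvec"],f["tvec"])
E
```

```text
pics
{'clock': 0.0, 'joints': array([ 1.02491959,  0.47781084,  0.02231953,  1.55646173, -0.01152325,
        1.10929141, -0.08307795]), 'qvel': array([-0.00015689, -0.00102361, -0.00059367,  0.00066555, -0.00041085,
       -0.00136007, -0.00037709]), 'tau': array([-7.91177281e-04, -5.96459734e+01,  1.60778940e+00, -2.81204689e+01,
        1.24992180e-02,  9.30501177e-03,  6.39285463e-05]), 'tcp_pos': array([ 0.28586719, -0.61073988,  0.19181384]), 'orientation': array([-3.06488384e+00, -6.81873265e-01,  7.92425444e-04]), 'contact_force': array([ 0.37147957, -0.72432363,  0.45555016]), 'moment': array([-0.04123985,  0.01458887, -0.02428418]), 'gripper_force': 0.0, 'grip_width': 0.08540164071230655}
scene [[510.48215645   0.         314.96142592]
 [  0.         510.48215645 240.90070999]
 [  0.           0.           1.        ]] [ 0.81843906  2.48610559 -1.16027016] [ 0.46045428 -0.08592224  1.52412069]
side [[525.70750868   0.         325.95818321]
 [  0.         525.70750868 242.87720694]
 [  0.           0.           1.        ]] [ 2.17656589 -0.51269368  0.2702559 ] [-0.49477689  0.13344746  1.43095482]
```

View pics/scene0.png

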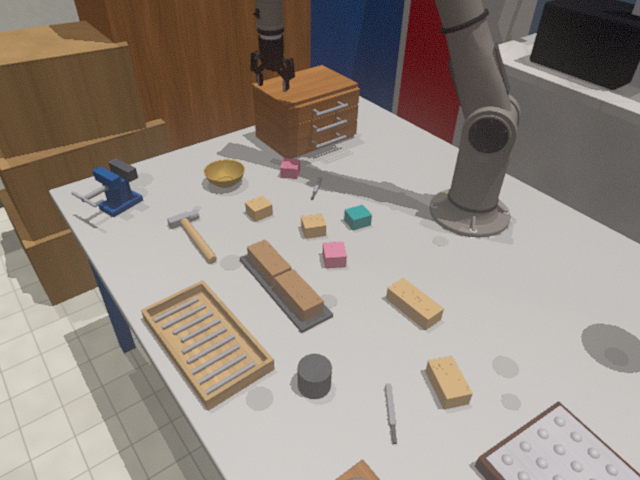

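View pics/side0.png

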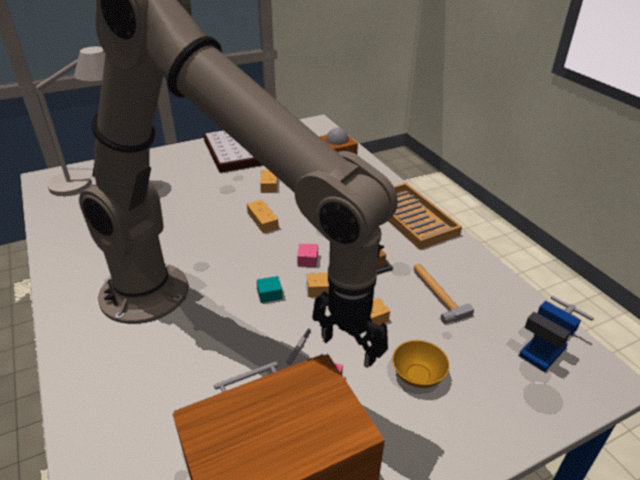

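Scene view shows: buff blocks at (259,208), (314,225), (414,303), (449,381); brown course on its plate at (285,280); pink (334,254), (290,168) and turquoise (358,216) look-alikes. I'll measure the lengths of the buff blocks to tell which is which.

```bash
cat > h.py <<'E'
import cv2,numpy as np
def cloud(f):
    R=cv2.Rodrigues(f["rvec"])[0];t=np.ravel(f["tvec"]);K=f["mtx"];d=f["depth"]
    v,u=np.mgrid[:480,:640]
    p=np.dstack([(u-K[0,2])/K[0,0]*d,(v-K[1,2])/K[1,1]*d,d])
    return (p-t)@R
def plane(f,uv,z):
    R=cv2.Rodrigues(f["rvec"])[0];t=np.ravel(f["tvec"]);c=-R.T@t
    n=cv2.undistortPoints(np.float64(uv).reshape(-1,1,2),f["mtx"],None).reshape(-1,2)
    d=np.c_[n,np.ones(len(n))]@R
    return (c+d*((z-c[2])/d[:,2])[:,None])[:,:2]
def rect(xy):
    (c,(w,h),a)=cv2.minAreaRect(np.float32(xy*1000))
    if w<h:w,h,a=h,w,a+90
    return np.round(c,1),round(w,1),round(h,1),round((a+90)%180-90,1)
def tops(f,hue,z,smin=60,tol=.008,amin=150):
    "top faces: coloured pixels at height z by depth; outline cast on plane z"
    P=cloud(f);hsv=cv2.cvtColor(f["image"],cv2.COLOR_RGB2HSV)
    m=((hsv[...,0]>=hue[0])&(hsv[...,0]<=hue[1])&(hsv[...,1]>smin)&(abs(P[...,2]-z)<tol)&(f["depth"]>0)).astype(np.uint8)
    m=cv2.morphologyEx(m,cv2.MORPH_CLOSE,np.ones((3,3)));m=cv2.morphologyEx(m,cv2.MORPH_OPEN,np.ones((3,3)))
    out=[]
    for c in cv2.findContours(m,cv2.RETR_EXTERNAL,cv2.CHAIN_APPROX_NONE)[0]:
        if cv2.contourArea(c)<amin:continue
        out.append((c.reshape(-1,2).mean(0).round(),)+rect(plane(f,c,z)))
    return out
E
python3 - <<'E'
import numpy as np,cv2
from h import *
for n in("scene","side"):
    f=dict(np.load(f"pics/{n}0.npz"));P=cloud(f)
    hsv=cv2.cvtColor(f["image"],cv2.COLOR_RGB2HSV)
    if n=="scene":
        for u,v in[(412,296),(446,372),(256,203),(312,220),(268,255),(297,290),(334,248),(357,212),(380,260)]:print((u,v),P[v,u].round(4),hsv[v,u])
    print(n,"buff")
    for o in tops(f,(10,24),.040,70):print(o)
    print("brown")
    for o in tops(f,(5,20),.052,70):print(o)
f=dict(np.load("pics/scene0.npz"))
im=f["image"][150:420,230:490,::-1];cv2.imwrite("pics/crop0.png",cv2.resize(im,(570,592),interpolation=cv2.INTER_CUBIC))
E
```

```text
(412, 296) [0.4173 0.1701 0.0379] [ 18  94 210]
(446, 372) [0.5166 0.365  0.0408] [ 18  91 202]
(256, 203) [ 0.515  -0.3675  0.0358] [ 18  96 207]
(312, 220) [ 0.4362 -0.2     0.042 ] [ 18  92 209]
(268, 255) [ 0.6199 -0.1384  0.0515] [ 14  95 179]
(297, 290) [0.6325 0.0063 0.0522] [ 15 101 175]
(334, 248) [ 0.46   -0.0717  0.0406] [170  84 218]
(357, 212) [ 0.3105 -0.1554  0.0419] [ 89 144 165]
(380, 260) [0.3612 0.0024 0.0004] [ 17   9 197]
scene buff
(array([449., 378.]), array([522. , 376.2]), 97.0, 59.4, 66.9)
(array([212., 347.]), array([865. , -13.1]), 298.6, 159.1, -88.2)
(array([414., 299.]), array([421.5, 180.5]), 130.2, 61.3, -87.9)
(array([313., 222.]), array([ 437.3, -195.1]), 63.5, 61.2, 66.3)
(array([258., 205.]), array([ 517. , -353.6]), 66.2, 63.0, 2.4)
(array([223., 165.]), array([ 495.3, -600.3]), 117.4, 68.2, -23.3)
(array([ 69., 113.]), array([  763. , -1263.5]), 499.6, 52.6, -6.9)
(array([194.,  80.]), array([  244. , -1276.4]), 523.6, 55.0, -0.5)
brown
(array([284., 276.]), array([628.3, -61.5]), 270.9, 59.4, 87.8)
(array([306., 136.]), array([ 160.7, -573.8]), 344.1, 160.6, -28.9)
(array([ 68., 110.]), array([  762.6, -1264.1]), 491.8, 53.7, -7.8)
(array([194.,  77.]), array([  246. , -1279.9]), 521.1, 54.3, -0.4)
side buff
(array([421., 353.]), array([ 523.9, -540.7]), 122.6, 88.3, -35.0)
(array([378., 309.]), array([ 520.4, -370.3]), 74.0, 45.5, 59.2)
(array([317., 280.]), array([ 424.8, -201.4]), 61.3, 53.7, 64.8)
(array([262., 212.]), array([409.6, 169.1]), 141.0, 59.3, -88.0)
(array([267., 178.]), array([509.5, 368. ]), 106.4, 52.7, 67.5)
brown
(array([432., 350.]), array([ 544.9, -553.9]), 120.2, 47.6, -74.6)
```

View pics/crop0.png

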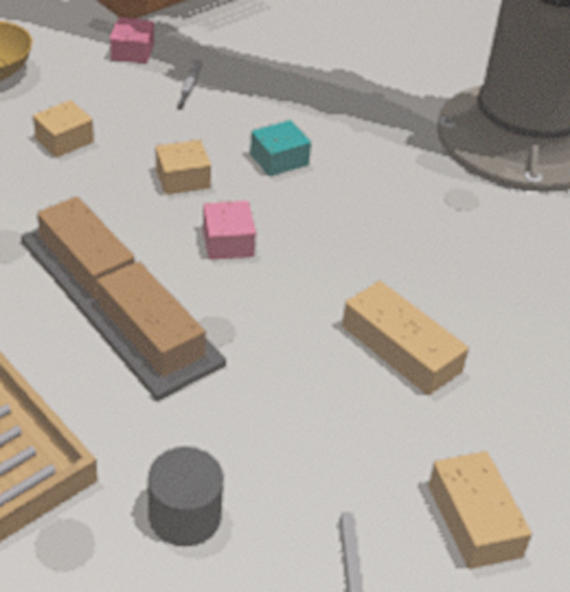

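Candidates for the halves: buff (258,205) and (313,222) at ~61×56 mm; pink (334,254), (290,168) and turquoise (358,216) are decoys by colour; buff (449,378) is 97 mm = offcut, which stays; buff (414,299) is 130 mm = whole brick. The crop confirms this. Wall centre is about (628,-61), running at 88°. Whole brick first.

```bash
cat > go.py <<'E'
import sys,numpy as np
from bench import r
from scipy.spatial.transform import Rotation as Ro
def yawR(yd): # tool down, tool y (closing axis) at yaw yd degrees
    a=np.radians(yd);y=np.array([np.cos(a),np.sin(a),0]);z=np.array([0,0,-1.]);return Ro.from_matrix(np.c_[np.cross(y,z),y,z])
def rows(*targets):
    "x y z(mm) yaw(deg) -> row numbers, relative to now"
    o=r.get_obs();R0=Ro.from_rotvec(o["orientation"]);p=o["tcp_pos"]*1000
    print("t",round(o["clock"],2),"p",p.round(1),"yaw",np.degrees(np.arctan2(*R0.as_matrix()[[1,0],1])).round(2),"tilt",R0.as_matrix()[2].round(4),"q",o["joints"].round(2),"w",round(o["grip_width"]*1e3,1),"F",o["contact_force"].round(1))
    for x,y,z,yw in targets:
        print((R0.inv().apply([x-p[0],y-p[1],z-p[2]])).round(1),(R0.inv()*yawR(yw)).as_rotvec().round(3))
if __name__=="__main__":rows(*[tuple(map(float,a.split(","))) for a in sys.argv[1:]])
E
python3 go.py 550,-300,250,-35 500,-50,250,-10 430,175,250,2
```

```text
t 0.1 p [ 285.9 -610.8  191.9] yaw -64.92 tilt [-2.0e-04 -1.7e-03 -1.0e+00] q [ 1.02  0.48  0.02  1.56 -0.01  1.11 -0.08] w 85.9 F [-0.5  0.3  0.3]
[ 371.  -169.6  -57.9] [-0.002 -0.    -0.522]
[ 431.7 -417.2  -57.5] [-0.002 -0.001 -0.958]
[ 463.7 -650.7  -57.1] [-2.000e-03 -1.000e-03 -1.168e+00]
```

>>> {"method": "step_arm", "body": {"moves": [[371,-170,-58,0,0,-0.52,85],[371,-170,-58,0,0,-0.52,85],[371,-170,-58,0,0,-0.52,85],[371,-170,-58,0,0,-0.52,85],[371,-170,-58,0,0,-0.52,85],[371,-170,-58,0,0,-0.52,85],[371,-170,-58,0,0,-0.52,85],[371,-170,-58,0,0,-0.52,85]]}}

```text
clock: 0.9
tcp_pos: [0.543, -0.3076, 0.2491]
orientation: [-2.788, -1.447, 0.001]
contact_force: [1.5, -1.4, 0.2]
grip_width: 0.0853
gripper_force: 0.0
```

```bash
python3 go.py 500,-50,250,-10 430,175,250,2;python3 - <<'E'
from bench import r
import cv2
f=r.grab_frame("wrist");cv2.imwrite("pics/w1.png",f["image"][...,::-1]);print(f["mtx"],f["rvec"],f["tvec"])
E
```

```text
t 0.9 p [ 543.  -307.6  249.1] yaw -35.14 tilt [-2.e-04 -4.e-04 -1.e+00] q [ 0.58  0.36 -0.22  1.6   0.08  1.19 -0.27] w 85.3 F [ 1.5 -1.4  0.2]
[ 185.9 -183.4   -0.8] [-0.     0.    -0.439]
[ 329.6 -370.2   -0.8] [-0.001  0.    -0.648]
[[371.64829954   0.         314.03119411]
 [  0.         371.64829954 241.70000831]
 [  0.           0.           1.        ]] [-2.70527706  0.8546794   0.1370462 ] [-6.20858665e-01 -4.69377583e-04  4.52969604e-01]
```

View pics/w1.png

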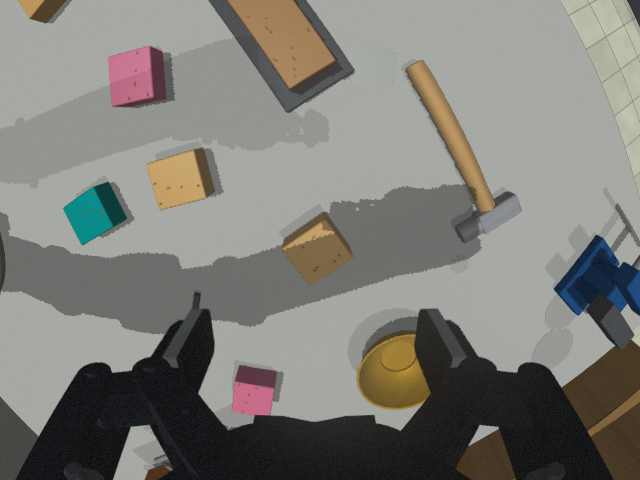

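The wrist view shows the two buff halves at (317,248) and (181,179), the wall end at (295,45), and the fingertips at the bottom. On to the whole brick, picking up wrist measurements on the way.

>>> {"method": "step_arm", "body": {"moves": [[186,-183,0,0,0,-0.44,85],[186,-183,0,0,0,-0.44,85],[186,-183,0,0,0,-0.44,85],[186,-183,0,0,0,-0.44,85],[330,-370,0,0,0,-0.65,85],[330,-370,0,0,0,-0.65,85],[330,-370,0,0,0,-0.65,85],[330,-370,0,0,0,-0.65,85]]}}

```text
clock: 1.75
tcp_pos: [0.4545, 0.0819, 0.2489]
orientation: [2.18, 2.262, -0.0]
contact_force: [0.7, 0.3, -0.4]
grip_width: 0.085
gripper_force: 0.0
```

>>> {"method": "step_arm", "body": {"moves": [[0,0,0,0,0,0,85],[0,0,0,0,0,0,85],[0,0,0,0,0,0,85]]}}

```text
clock: 2.05
tcp_pos: [0.4558, 0.0791, 0.2488]
orientation: [2.182, 2.26, -0.001]
contact_force: [-0.6, -0.9, 0.6]
grip_width: 0.0847
gripper_force: 0.0
```

```bash
cat >> h.py <<'E'
def fplane(f,uv,z):
    R=cv2.Rodrigues(f["rvec"])[0];t=np.ravel(f["tvec"]);c=-R.T@t
    n=cv2.fisheye.undistortPoints(np.float64(uv).reshape(-1,1,2),f["mtx"],np.zeros(4)).reshape(-1,2)
    d=np.c_[n,np.ones(len(n))]@R
    return (c+d*((z-c[2])/d[:,2])[:,None])[:,:2]
def fcloud(f):
    R=cv2.Rodrigues(f["rvec"])[0];t=np.ravel(f["tvec"])
    v,u=np.mgrid[:480,:640].astype(float)
    n=cv2.fisheye.undistortPoints(np.dstack([u,v]).reshape(-1,1,2),f["mtx"],np.zeros(4)).reshape(480,640,2)
    p=np.dstack([n,np.ones((480,640))])*f["depth"][...,None]
    return (p-t)@R
def ftops(f,z,hue=(8,24),smin=60,tol=.006,amin=800):
    P=fcloud(f);hsv=cv2.cvtColor(f["image"],cv2.COLOR_RGB2HSV)
    m=((hsv[...,0]>=hue[0])&(hsv[...,0]<=hue[1])&(hsv[...,1]>smin)&(hsv[...,2]>70)&(abs(P[...,2]-z)<tol)).astype(np.uint8)
    m=cv2.morphologyEx(m,cv2.MORPH_CLOSE,np.ones((5,5)));m=cv2.morphologyEx(m,cv2.MORPH_OPEN,np.ones((5,5)))
    out=[]
    for c in cv2.findContours(m,cv2.RETR_EXTERNAL,cv2.CHAIN_APPROX_NONE)[0]:
        if cv2.contourArea(c)<amin:continue
        x,y,w,h=cv2.boundingRect(c)
        out.append((c.reshape(-1,2).mean(0).round(),"EDGE" if min(x,y,640-x-w,480-y-h)<3 else "")+rect(fplane(f,c,z)))
    return out
def look(tag):
    from bench import r
    f=r.grab_frame("wrist");cv2.imwrite(f"pics/{tag}.png",f["image"][...,::-1]);np.savez(f"pics/{tag}.npz",**f)
    for z in(.04,.052,.092):
        print("z",z)
        for o in ftops(f,z):print(*o)
    return f
E
python3 - <<'E'
from h import *;look("w2")
E
python3 go.py 421,180,100,2
```

```text
z 0.04
[288. 397.]  [ 431.1 -195.2] 61.5 61.2 -23.4
[278. 106.]  [414.3 178.3] 129.0 55.3 -88.1
z 0.052
[457. 266.]  [623.6   5.5] 129.7 57.9 88.0
z 0.092
t 2.1 p [455.9  78.9 248.8] yaw 1.97 tilt [-4.e-04 -5.e-04 -1.e+00] q [ 0.24  0.11 -0.58  1.94  0.07  1.11 -0.33] w 85.3 F [-1.1  0.  -0.8]
[102.3 -31.3 148.8] [-0.     0.    -0.001]
```

View pics/w2.png

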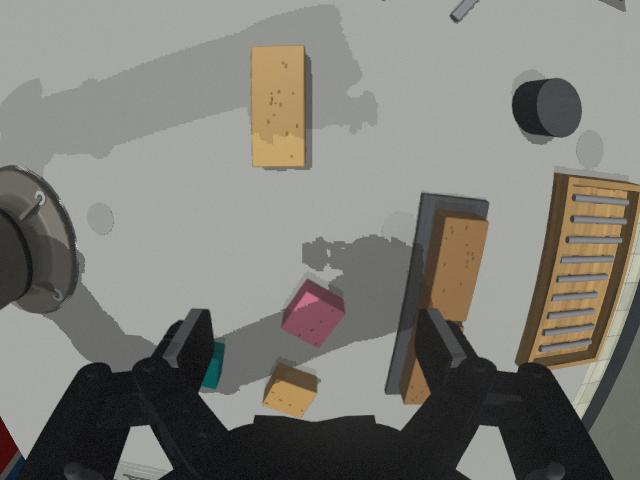

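The wrist view shows the whole brick at (278,106), measured 129×55 mm at (414,178), angle −88.1°. The near half of the wall is at (457,266), with the drawer handles, pink and turquoise clear of the path. I'll move over the brick.

>>> {"method": "step_arm", "body": {"moves": [[99,-41,100,0,0,0,85],[99,-41,100,0,0,0,85],[99,-41,100,0,0,0,85],[99,-41,100,0,0,0,85],[99,-41,100,0,0,0,85]]}}

```text
clock: 2.6
tcp_pos: [0.4109, 0.1772, 0.1485]
orientation: [-2.18, -2.261, 0.003]
contact_force: [0.2, -0.6, 0.1]
grip_width: 0.085
gripper_force: 0.0
```

```bash
python3 - <<'E'
from h import *;f=look("w3");print(-cv2.Rodrigues(f["rvec"])[0].T@f["tvec"])
E
python3 go.py 414.3,178.3,6,1.9
```

```text
z 0.04
[318. 218.]  [414.3 178.9] 129.7 55.7 -88.0
[444.  21.] EDGE [507.4 359.3] 64.8 56.5 66.7
z 0.052
[479. 451.] EDGE [ 624.9 -104.4] 113.8 45.9 87.6
[518. 353.]  [625.5  51.5] 57.1 40.4 -3.9
z 0.092
[0.40813374 0.25741705 0.32964143]
t 2.65 p [411.9 176.7 149.2] yaw 2.0 tilt [-3.e-04 -1.e-04 -1.e+00] q [ 0.05  0.22 -0.66  2.09  0.17  0.89 -0.67] w 85.2 F [ 0.3 -0.6 -0.2]
[  1.5   2.4 143.2] [-0.     0.     0.002]
```

View pics/w3.png

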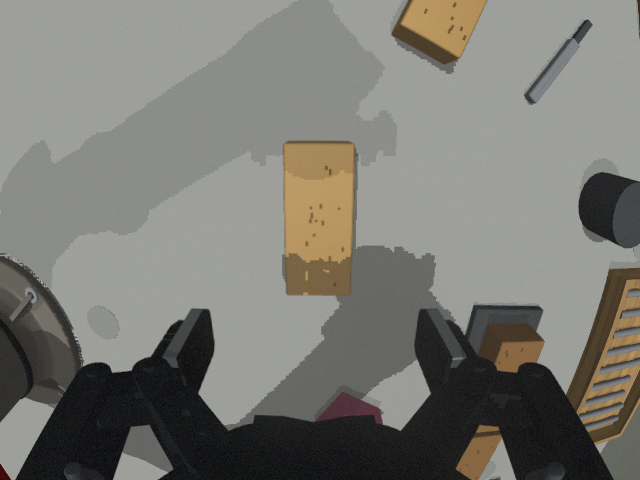

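The brick is centred between the fingers at (318,218). Lowering and gripping.

>>> {"method": "step_arm", "body": {"moves": [[2,2.5,100,0,0,0,85],[2,2.5,100,0,0,0,85],[2,2.5,125,0,0,0,85],[2,2.5,142,0,0,0,85],[2,2.5,142,0,0,0,85],[2,2.5,142,0,0,0,85]]}}

```text
clock: 3.25
tcp_pos: [0.415, 0.1793, 0.0079]
orientation: [2.182, 2.259, 0.002]
contact_force: [-0.0, -0.4, 0.2]
grip_width: 0.085
gripper_force: 0.0
```

>>> {"method": "step_arm", "body": {"moves": [[0,0,0,0,0,0,45],[0,0,0,0,0,0,45],[0,0,0,0,0,0,45],[0,0,0,0,0,0,45],[0,0,0,0,0,0,45],[0,0,0,0,0,0,45],[0,0,0,0,0,0,45]], "grip_force": 45}}

```text
clock: 3.95
tcp_pos: [0.4133, 0.1801, 0.0071]
orientation: [-2.18, -2.262, 0.0]
contact_force: [-0.1, -0.4, -0.2]
grip_width: 0.0447
gripper_force: 0.0
```

```bash
python3 go.py 500,80,160,0 625,-60,160,-2
```

```text
t 3.95 p [413.3 180.1   7.1] yaw 2.12 tilt [-0.e+00 -1.e-04 -1.e+00] q [-0.09  0.46 -0.54  2.19  0.42  0.59 -0.91] w 44.7 F [-0.1 -0.4 -0.2]
[-103.2   82.9 -152.9] [-0.     0.     0.037]
[-247.8  202.6 -152.9] [-0.     0.     0.072]
```

The fingers closed to 45 mm with no force, so they missed the brick. I'll look.

Run:
```python
from h import *;f=look("w4")
from bench import r
g=r.grab_frame("scene");print(tops(g,(10,24),.040,70)[:5])
im=g["image"][220:420,340:500,::-1]
a=cv2.resize(im,(480,600),interpolation=cv2.INTER_CUBIC);cv2.imwrite("pics/w4b.png",cv2.resize(np.hstack([cv2.resize(f["image"][...,::-1],(400,300)),cv2.resize(im,(400,500))[100:400]]),(800,300)))
```

```text
z 0.04
[315. 284.]  [414.1 179.2] 129.3 55.2 -88.0
z 0.052
z 0.092
[(array([449., 378.]), array([521.9, 376. ]), 96.5, 59.3, 66.9), (array([414., 301.]), array([421.4, 180.8]), 130.8, 61.1, -87.9), (array([211., 346.]), array([865.2, -13.4]), 298.2, 159.3, -88.2), (array([313., 222.]), array([ 437.5, -194.8]), 62.3, 62.3, -25.4), (array([258., 204.]), array([ 516.3, -354.3]), 64.8, 62.3, 3.7)]
```

View pics/w4b.png

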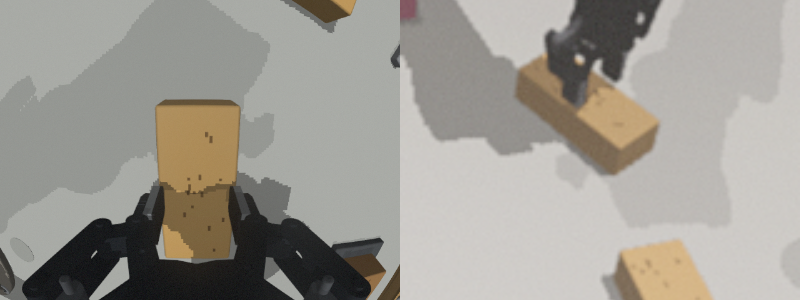

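The brick lies between the fingers in the wrist picture (brick at x 155–240 of the 400-wide half). In the scene crop, though, the fingertip at (575,100) seems to end over the top face. I'll check the fingertip heights from depth.

Run:
```python
from h import *
from bench import r
f=dict(np.load("pics/w4.npz"));P=fcloud(f);hsv=cv2.cvtColor(f["image"],cv2.COLOR_RGB2HSV)
for v in (300,330,360,390):
    print(v,[(u,hsv[v,u,2],*(P[v,u]*1000).round(0).astype(int)) for u in range(200,440,20)])
g=r.grab_frame("scene");Q=cloud(g);h=cv2.cvtColor(g["image"],cv2.COLOR_RGB2HSV)
m=(h[...,2]<90)&(abs(Q[...,0]-.414)<.07)&(abs(Q[...,1]-.179)<.06)&(Q[...,2]>.003)&(Q[...,2]<.13)
p=Q[m]*1000;o=np.argsort(p[:,2])
print(len(p),p[o[:12]].round(0).tolist());print(r.get_obs()["grip_width"])
```

```text
300 [(200, np.uint8(170), np.int64(347), np.int64(160), np.int64(0)), (220, np.uint8(171), np.int64(359), np.int64(161), np.int64(0)), (240, np.uint8(169), np.int64(371), np.int64(162), np.int64(0)), (260, np.uint8(45), np.int64(390), np.int64(188), np.int64(49)), (280, np.uint8(170), np.int64(398), np.int64(184), np.int64(40)), (300, np.uint8(171), np.int64(407), np.int64(184), np.int64(39)), (320, np.uint8(166), np.int64(416), np.int64(184), np.int64(40)), (340, np.uint8(103), np.int64(425), np.int64(185), np.int64(39)), (360, np.uint8(105), np.int64(434), np.int64(185), np.int64(39)), (380, np.uint8(77), np.int64(440), np.int64(192), np.int64(54)), (400, np.uint8(112), np.int64(464), np.int64(165), np.int64(0)), (420, np.uint8(113), np.int64(476), np.int64(165), np.int64(0))]
330 [(200, np.uint8(171), np.int64(345), np.int64(140), np.int64(0)), (220, np.uint8(37), np.int64(378), np.int64(185), np.int64(71)), (240, np.uint8(78), np.int64(387), np.int64(190), np.int64(78)), (260, np.uint8(37), np.int64(391), np.int64(178), np.int64(57)), (280, np.uint8(123), np.int64(398), np.int64(
[... 1653 characters left out ...]
, np.int64(40)), (320, np.uint8(123), np.int64(418), np.int64(131), np.int64(40)), (340, np.uint8(125), np.int64(429), np.int64(131), np.int64(39)), (360, np.uint8(122), np.int64(439), np.int64(132), np.int64(40)), (380, np.uint8(32), np.int64(438), np.int64(170), np.int64(84)), (400, np.uint8(30), np.int64(434), np.int64(198), np.int64(117)), (420, np.uint8(16), np.int64(440), np.int64(198), np.int64(117))]
474 [[392.0, 175.0, 50.0], [393.0, 179.0, 51.0], [392.0, 185.0, 52.0], [390.0, 186.0, 52.0], [393.0, 173.0, 52.0], [392.0, 181.0, 52.0], [389.0, 185.0, 53.0], [387.0, 186.0, 53.0], [391.0, 180.0, 54.0], [394.0, 179.0, 55.0], [444.0, 187.0, 55.0], [393.0, 185.0, 55.0]]
0.04474153816049037
```

Run:
```python
from h import *
for n,tcp in(("w2",(455.9,78.9,248.8)),("w3",(411.9,176.7,149.2)),("w4",(413.3,180.1,7.1))):
    f=dict(np.load(f"pics/{n}.npz"));P=fcloud(f)*1000;hsv=cv2.cvtColor(f["image"],cv2.COLOR_RGB2HSV)
    c=-cv2.Rodrigues(f["rvec"])[0].T@f["tvec"]*1000
    d=P-np.array(tcp)
    m=(hsv[...,2]<90)&(abs(d[...,0])<60)&(abs(d[...,1])<40)&(P[...,2]>tcp[2]-20)&(f["depth"]>0)&(P[...,2]>45)
    q=d[m];q=q[q[:,2]<np.percentile(q[:,2],1)+18]
    L=q[q[:,0]<0];R=q[q[:,0]>0]
    print(n,"cam-tcp",(c-tcp).round(1))
    for s in(L,R):print(len(s),"x",np.percentile(s[:,0],[2,50,98]).round(1),"y",np.percentile(s[:,1],[2,50,98]).round(1),"z",np.percentile(s[:,2],[1,50]).round(1))
```

```text
w2 cam-tcp [ -3.   80.5 181.2]
1552 x [-55.5 -42.9 -42. ] y [-11.1   5.4  10.4] z [52.7 65.8]
1562 x [41.8 42.6 54.9] y [-7.8  9.1 13.7] z [52.2 65.6]
w3 cam-tcp [ -3.8  80.7 180.4]
1532 x [-56.3 -43.7 -42.8] y [-10.5   5.5  10.6] z [52.2 64.8]
1585 x [41.  41.9 54.1] y [-7.5  9.4 14. ] z [51.4 64.9]
w4 cam-tcp [ -3.1  80.2 181.2]
1316 x [-35.5 -24.7 -22.1] y [-9.8  6.2 10.7] z [41.6 57. ]
1326 x [22.1 23.9 35.4] y [-8.8  8.6 12.8] z [41.8 57. ]
```

The finger ends actually stand 52 mm (open) to 42 mm (at 45 mm opening) above the reported TCP, so the reported TCP is about 39 mm too far out along the tool. Both cameras agree, and I'll correct for it. Open, go down about 45 mm more while watching the force, then grip.

>>> {"method": "step_arm", "body": {"moves": [[0,0,0,0,0,0,85],[0,0,0,0,0,0,85],[0,0,0,0,0,0,85],[0,0,0,0,0,0,85],[0,0,10,0,0,0,85],[0,0,20,0,0,0,85],[0,0,30,0,0,0,85],[0,0,30,0,0,0,85]]}}

```text
clock: 4.9
tcp_pos: [0.4121, 0.1795, -0.0246]
orientation: [-2.179, -2.262, 0.005]
contact_force: [-0.2, 0.2, 0.4]
grip_width: 0.085
gripper_force: 0.0
```

>>> {"method": "step_arm", "body": {"moves": [[0,0,5,0,0,0,85],[0,0,10,0,0,0,85],[0,0,13,0,0,0,85],[0,0,13,0,0,0,85]]}}

```text
clock: 5.3
tcp_pos: [0.4132, 0.18, -0.0363]
orientation: [-2.18, -2.262, 0.001]
contact_force: [-0.9, -0.5, 0.2]
grip_width: 0.0851
gripper_force: 0.0
```

>>> {"method": "step_arm", "body": {"moves": [[0,0,0,0,0,0,45],[0,0,0,0,0,0,45],[0,0,0,0,0,0,45],[0,0,0,0,0,0,45],[0,0,0,0,0,0,45],[0,0,0,0,0,0,45],[0,0,0,0,0,0,45]]}}

```text
clock: 6.0
tcp_pos: [0.4137, 0.1802, -0.0355]
orientation: [2.18, 2.262, 0.001]
contact_force: [-1.1, -0.4, 6.6]
grip_width: 0.0558
gripper_force: 48.2
```

```bash
python3 go.py 550,50,90,0 624,-61,80,-2;python3 -c "
from bench import r;print(r.get_obs()['gripper_force'])"
```

```text
t 6.0 p [413.7 180.2 -35.5] yaw 2.12 tilt [ 0.e+00  7.e-04 -1.e+00] q [-0.16  0.54 -0.47  2.21  0.51  0.5  -0.99] w 55.8 F [-1.1 -0.4  6.6]
[-135.1  131.5 -125.4] [ 0.001 -0.     0.037]
[-248.8  201.4 -115.4] [ 0.001 -0.     0.072]
48.159772753715515
```

The brick is gripped (55.8 mm, 48 N). I'll lift it and move where the wrist camera sees the whole wall.

>>> {"method": "step_arm", "body": {"moves": [[0,0,-10,0,0,0,45],[0,0,-40,0,0,0,45],[0,0,-80,0,0,0,45],[-30,30,-120,0,0,0,45],[-70,60,-160,0,0,0.02,45],[-110,90,-200,0,0,0.04,45],[-150,110,-230,0,0,0.07,45],[-190,130,-250,0,0,0.07,45]]}}

```text
clock: 6.8
tcp_pos: [0.5339, 0.023, 0.1976]
orientation: [2.257, 2.185, 0.002]
contact_force: [1.3, 0.8, -2.7]
grip_width: 0.0554
gripper_force: 49.0
```

```bash
python3 go.py 610,-270,255,-2;python3 -c "
from bench import r;print(r.get_obs()['gripper_force'])"
```

```text
t 6.8 p [533.9  23.  197.6] yaw -1.86 tilt [ 7.0e-04  1.3e-03 -1.0e+00] q [ 0.32  0.29 -0.58  1.86  0.18  1.04 -0.36] w 55.4 F [ 1.3  0.8 -2.7]
[-290.3   85.6  -57.5] [ 0.001 -0.001  0.002]
48.98153007030487
```

>>> {"method": "step_arm", "body": {"moves": [[-45,15,-20,0,0,0,45],[-90,30,-40,0,0,0,45],[-135,45,-58,0,0,0,45],[-180,60,-58,0,0,0,45],[-225,75,-58,0,0,0,45],[-265,86,-58,0,0,0,45],[-290,86,-58,0,0,0,45],[-290,86,-58,0,0,0,45]]}}

```text
clock: 7.6
tcp_pos: [0.6077, -0.2749, 0.2522]
orientation: [-2.265, -2.176, 0.004]
contact_force: [-0.3, 0.1, -1.4]
grip_width: 0.0556
gripper_force: 49.0
```

```bash
python3 - <<'E'
from h import *;f=look("w5")
P=fcloud(f)*1000;print(np.nanpercentile(P[430:470:5,300:330:5,2],[5,50,95]))
m=(P[...,2]>200)&(P[...,2]<270)&(cv2.cvtColor(f["image"],cv2.COLOR_RGB2HSV)[...,1]>60)
print(m.sum(),P[m].mean(0),P[m].min(0),P[m].max(0))
E
python3 go.py
```

```text
z 0.04
[155. 141.]  [ 432.5 -199.3] 62.8 56.5 -22.9
[524.  68.] EDGE [859.5 -96.2] 159.1 147.1 2.0
z 0.052
[320.  67.]  [ 619.4 -134.7] 128.8 55.5 87.8
z 0.092
[369.60109627 375.08564539 380.46605911]
83 [ 147.12791019 -601.41279885  200.23442832] [  61.72819485 -672.72535725  200.00045853] [ 206.67060046 -564.88177306  200.83890933]
t 7.65 p [ 608.4 -271.4  252.5] yaw -2.12 tilt [ 5.0e-04 -1.9e-03 -1.0e+00] q [ 0.63  0.46 -0.44  1.48  0.2   1.25  0.13] w 55.4 F [ 0.7  0.6 -2.5]
```

View pics/w5.png

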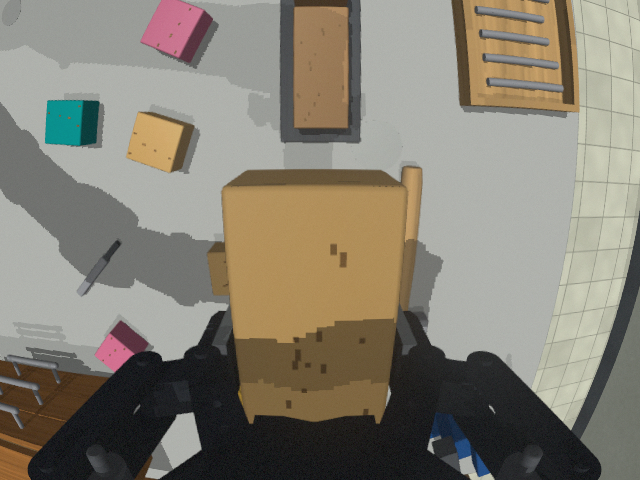

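In the wrist view, the near course brick is at (320,67), measured at (619.4,-134.7), angle 87.8°. The held brick fills (225–405, 170–415). Next I'll measure the held brick in the same frame.

```bash
cat >> h.py <<'E'
def fit(f,z,box,hue=(8,26),smin=60,vmin=60,tol=.006):
    "straight edges of a top face at z in image box: left,right,front lines via cloud mask; prints rect"
    P=fcloud(f);hsv=cv2.cvtColor(f["image"],cv2.COLOR_RGB2HSV);u0,v0,u1,v1=box
    m=((hsv[...,0]>=hue[0])&(hsv[...,0]<=hue[1])&(hsv[...,1]>smin)&(hsv[...,2]>vmin)&(abs(P[...,2]-z)<tol)).astype(np.uint8)
    k=np.zeros_like(m);k[v0:v1,u0:u1]=1;m=cv2.morphologyEx(m&k,cv2.MORPH_OPEN,np.ones((5,5)))
    m=cv2.morphologyEx(m,cv2.MORPH_CLOSE,np.ones((7,7)))
    L=[];R=[];T=[]
    for v in range(v0,v1):
        u=np.flatnonzero(m[v])
        if len(u)>20:L.append((u[0]-.5,v));R.append((u[-1]+.5,v))
    for u in range(u0,u1):
        w=np.flatnonzero(m[:,u])
        if len(w)>5:T.append((u,w[0]-.5))
    out=[]
    for e in(L,R,T):
        q=fplane(f,e,z)*1000;vx,vy,x,y=cv2.fitLine(np.float32(q),cv2.DIST_HUBER,0,.01,.01).ravel()
        if abs(vy)>abs(vx) and vy<0 or abs(vx)>=abs(vy) and vx<0:vx,vy=-vx,-vy
        out.append((np.degrees(np.arctan2(vy,vx)),np.array([x,y]),np.array([vx,vy])))
    return out
def isect(a,b):
    s=np.linalg.solve(np.c_[a[2],-b[2]],b[1]-a[1]);return a[1]+s[0]*a[2]
def rep(f,z,box,**k):
    l,r_,t=fit(f,z,box,**k);A,B=isect(l,t),isect(r_,t)
    d=(l[2]+r_[2])/2;d/=np.linalg.norm(d)
    print("angles",[round(e[0],2) for e in(l,r_,t)],"width",round(np.linalg.norm(A-B),1),"front corners",A.round(1),B.round(1),"front mid",((A+B)/2).round(1))
    return (A+B)/2,d
E
python3 - <<'E'
from h import *
f=dict(np.load("pics/w5.npz"));P=fcloud(f)*1000
print(P[200:300:20,300:340:10,2].round(0).tolist()[:2])
zt=np.median(P[200:290,260:370,2])/1000;print("ztop",zt)
mid,d=rep(f,zt,(215,165,415,310));print("held centre",mid-65*d)
mid,d=rep(f,.052,(285,4,355,140));
E
```

```text
[[327.0, 328.0, 329.0, 327.0], [329.0, 327.0, 327.0, 328.0]]
ztop 0.3276450973145562
angles [np.float32(87.44), np.float32(87.74), np.float32(-2.26)] width 54.8 front corners [ 583.1 -209.9] [ 637.8 -212.1] front mid [ 610.5 -211. ]
held centre [ 607.71814 -275.9448 ]
angles [np.float32(88.01), np.float32(87.64), np.float32(-1.95)] width 56.5 front corners [593.7 -69.3] [650.1 -71.3] front mid [621.9 -70.3]
```

The hand-eye measurement is consistent: the held brick's centre is about 1 mm behind the TCP. The wall joint is at about (622,-65), 87.9°. Moving to hover.

```bash
python3 go.py 622,-64,150,-2 622,-64,45,-2
```

```text
t 7.65 p [ 608.4 -271.4  252.5] yaw -2.12 tilt [ 5.0e-04 -1.9e-03 -1.0e+00] q [ 0.63  0.46 -0.44  1.48  0.2   1.25  0.13] w 55.4 F [ 0.7  0.6 -2.5]
[207.7   6.2 102.6] [-0.002 -0.    -0.002]
[207.6   6.4 207.6] [-0.002 -0.    -0.002]
```

>>> {"method": "step_arm", "body": {"moves": [[50,2,0,0,0,0,45],[95,4,20,0,0,0,45],[140,6,60,0,0,0,45],[180,6,100,0,0,0,45],[207,6,130,0,0,0,45],[207,6,160,0,0,0,45],[207,6,180,0,0,0,45],[207,6,190,0,0,0,45]]}}

```text
clock: 8.45
tcp_pos: [0.6205, -0.06, 0.0613]
orientation: [-2.252, -2.185, 0.003]
contact_force: [-0.9, -0.2, -2.7]
grip_width: 0.0558
gripper_force: 48.9
```

>>> {"method": "step_arm", "body": {"moves": [[0,0,0,0,0,0,45],[0,0,0,0,0,0,45],[0,0,0,0,0,0,45]]}}

```text
clock: 8.75
tcp_pos: [0.6238, -0.0623, 0.065]
orientation: [2.257, 2.183, 0.003]
contact_force: [1.2, 0.3, -3.2]
grip_width: 0.0553
gripper_force: 48.9
```

```bash
python3 go.py
python3 - <<'E'
from h import *
f=look("w6");P=fcloud(f)*1000
zt=np.median(P[200:290,260:370,2])/1000;print("ztop",zt)
mid,d=rep(f,zt,(215,140,415,310));print("held centre",mid-65*d)
mid,d=rep(f,.052,(200,0,420,160));print("joint",mid-134*d)
E
```

```text
t 8.75 p [623.8 -62.3  65. ] yaw -1.92 tilt [ 0.      0.0027 -1.    ] q [ 0.33  0.58 -0.45  1.76  0.32  0.87 -0.29] w 55.3 F [ 1.2  0.3 -3.2]
z 0.04
[555. 224.] EDGE [798.5 -58.7] 312.0 132.7 -61.0
z 0.052
[312. 100.]  [626.1  31.5] 73.1 55.3 87.7
z 0.092
ztop 0.14050276275166224
angles [np.float32(87.89), np.float32(88.36), np.float32(-1.96)] width 54.6 front corners [598.4   2.4] [6.53e+02 5.00e-01] front mid [625.7   1.5]
held centre [623.57275 -63.48107]
angles [np.float32(87.86), np.float32(87.93), np.float32(-1.84)] width 55.4 front corners [599.7  68.8] [655.1  67. ] front mid [627.4  67.9]
joint [622.50385 -65.97491]
```

View pics/w6.png

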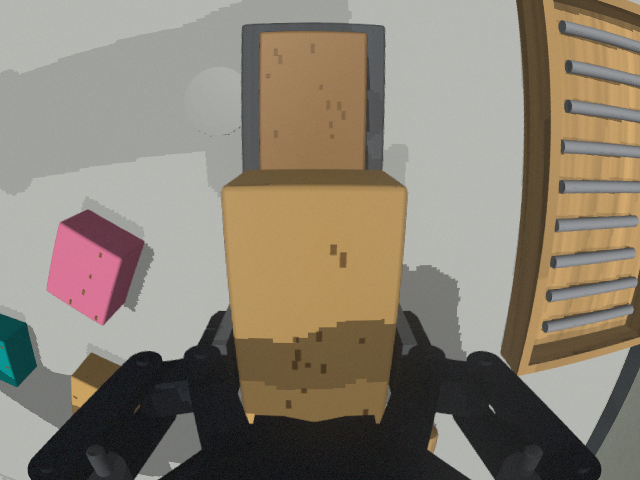

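The held brick is 48 mm above the course. It is about 1 mm too far in tool y and 2.5 mm too far in tool x. I'll correct, descend 36 and recheck.

>>> {"method": "step_arm", "body": {"moves": [[-2.5,-1,10,0,0,0,45],[-2.5,-1,20,0,0,0,45],[-2.5,-1,30,0,0,0,45],[-2.5,-1,36,0,0,0,45],[-2.5,-1,36,0,0,0,45],[-2.5,-1,36,0,0,0,45],[-2.5,-1,36,0,0,0,45],[-2.5,-1,36,0,0,0,45]]}}

```text
clock: 9.6
tcp_pos: [0.622, -0.0646, 0.0277]
orientation: [2.257, 2.184, 0.001]
contact_force: [0.2, -0.3, -2.3]
grip_width: 0.0554
gripper_force: 48.9
```

```bash
cat > chk.py <<'E'
from h import *
import sys
from bench import r
L=float(sys.argv[2]) if len(sys.argv)>2 else 65
R=[]
for i in range(3):
    f=r.grab_frame("wrist");P=fcloud(f)*1000
    zt=np.median(P[200:280,270:360,2])/1000
    m,d=rep(f,zt,(215,140,415,300));c=m-L*d
    m2,d2=rep(f,.052,(200,0,420,165));j=m2-134*d2
    e=j-c;print("bottom",zt-.04,"err world",e.round(1),"tool",(e@d).round(2),(e@np.array([d[1],-d[0]])).round(2))
np.savez(f"pics/{sys.argv[1]}.npz",**f);cv2.imwrite(f"pics/{sys.argv[1]}.png",f["image"][...,::-1])
E
python3 chk.py w7; python3 go.py
```

```text
angles [np.float32(87.93), np.float32(88.28), np.float32(-1.92)] width 54.6 front corners [5.967e+02 1.000e-01] [651.2  -1.7] front mid [623.9  -0.8]
angles [np.float32(87.68), np.float32(88.02), np.float32(-2.43)] width 54.8 front corners [600.   68.9] [654.8  66.6] front mid [627.4  67.7]
bottom 0.06326277061722776 err world [ 0.6 -0.4] tool -0.36 0.57
angles [np.float32(87.96), np.float32(88.19), np.float32(-1.92)] width 54.7 front corners [5.965e+02 1.000e-01] [651.2  -1.8] front mid [623.9  -0.9]
angles [np.float32(87.54), np.float32(87.41), np.float32(-2.36)] width 55.3 front corners [600.1  68.9] [655.3  66.6] front mid [627.7  67.7]
bottom 0.06322734120795967 err world [ 0.1 -0.3] tool -0.31 0.11
angles [np.float32(87.91), np.float32(88.36), np.float32(-1.92)] width 54.6 front corners [596.5   0. ] [651.1  -1.8] front mid [623.8  -0.9]
angles [np.float32(87.61), np.float32(87.49), np.float32(-2.19)] width 55.3 front corners [600.   68.8] [655.2  66.7] front mid [627.6  67.8]
bottom 0.06318374587979775 err world [ 0.2 -0.3] tool -0.27 0.19
t 9.75 p [621.8 -64.7  27.6] yaw -1.89 tilt [-1.e-04  6.e-04 -1.e+00] q [ 0.32  0.63 -0.43  1.78  0.35  0.81 -0.31] w 55.4 F [ 0.3  0.1 -2.8]
```

Within half a millimetre. Setting it down slowly.

>>> {"method": "step_arm", "body": {"moves": [[-0.3,0.2,3,0,0,0,45],[-0.3,0.2,6,0,0,0,45],[-0.3,0.2,8,0,0,0,45],[-0.3,0.2,9.5,0,0,0,45],[-0.3,0.2,10.5,0,0,0,45],[-0.3,0.2,10.5,0,0,0,45],[-0.3,0.2,10.5,0,0,0,45]]}}

```text
clock: 10.45
tcp_pos: [0.6219, -0.0649, 0.0168]
orientation: [2.258, 2.184, 0.0]
contact_force: [-0.1, -0.1, -2.2]
grip_width: 0.0555
gripper_force: 48.9
```

```bash
python3 chk.py w8|grep err; python3 go.py
```

```text
bottom 0.05228957503760847 err world [ 0.1 -1.4] tool -1.37 0.17
bottom 0.0523277971079751 err world [ 0.3 -1.4] tool -1.38 0.32
bottom 0.05232037131053189 err world [ 0.2 -1.4] tool -1.38 0.27
t 10.6 p [621.8 -65.   16.8] yaw -1.89 tilt [ 0.e+00  2.e-04 -1.e+00] q [ 0.32  0.64 -0.43  1.79  0.35  0.79 -0.32] w 55.6 F [ 0.4 -0.5 -1.8]
```

Run:
```python
from h import *
for n in("w6","w7","w8"):
    f=dict(np.load(f"pics/{n}.npz"));P=fcloud(f)*1000;print(n,[tuple(P[v,315].round(0)) for v in(2,6,12,20,32)])
    rep(f,.052,(200,0,420,165))
```

```text
w6 [(np.float64(630.0), np.float64(102.0), np.float64(-0.0)), (np.float64(630.0), np.float64(99.0), np.float64(1.0)), (np.float64(630.0), np.float64(95.0), np.float64(-0.0)), (np.float64(630.0), np.float64(89.0), np.float64(0.0)), (np.float64(629.0), np.float64(67.0), np.float64(52.0))]
angles [np.float32(88.0), np.float32(87.8), np.float32(-1.84)] width 55.5 front corners [599.7  68.8] [655.1  67. ] front mid [627.4  67.9]
w7 [(np.float64(627.0), np.float64(82.0), np.float64(13.0)), (np.float64(626.0), np.float64(67.0), np.float64(51.0)), (np.float64(626.0), np.float64(64.0), np.float64(52.0)), (np.float64(626.0), np.float64(61.0), np.float64(52.0)), (np.float64(626.0), np.float64(55.0), np.float64(53.0))]
angles [np.float32(87.61), np.float32(87.49), np.float32(-2.19)] width 55.3 front corners [600.   68.8] [655.2  66.7] front mid [627.6  67.8]
w8 [(np.float64(626.0), np.float64(64.0), np.float64(54.0)), (np.float64(626.0), np.float64(63.0), np.float64(53.0)), (np.float64(626.0), np.float64(60.0), np.float64(53.0)), (np.float64(626.0), np.float64(57.0), np.float64(53.0)), (np.float64(626.0), np.float64(52.0), np.float64(51.0))]
angles [np.float32(87.77), np.float32(87.49), np.float32(-1.64)] width 55.4 front corners [599.8  67.1] [655.2  65.6] front mid [627.5  66.4]
```

The wall's end is clipped at the image top in the last view, so the earlier ±0.4 mm reading stands. Seating the brick and releasing.

>>> {"method": "step_arm", "body": {"moves": [[0,0,0.5,0,0,0,45],[0,0,0.8,0,0,0,45],[0,0,0.8,0,0,0,45],[0,0,0.8,0,0,0,45]]}}

```text
clock: 11.0
tcp_pos: [0.6219, -0.065, 0.0166]
orientation: [2.258, 2.184, 0.0]
contact_force: [-3.6, -0.4, 4.8]
grip_width: 0.0553
gripper_force: 49.8
```

>>> {"method": "step_arm", "body": {"moves": [[0,0,0,0,0,0,70],[0,0,0,0,0,0,85],[0,0,0,0,0,0,85],[0,0,0,0,0,0,85],[0,0,0,0,0,0,85]]}}

```text
clock: 11.5
tcp_pos: [0.6218, -0.065, 0.0159]
orientation: [2.258, 2.185, 0.0]
contact_force: [-1.3, 0.1, 0.3]
grip_width: 0.0849
gripper_force: 0.0
```

>>> {"method": "step_arm", "body": {"moves": [[0,0,-20,0,0,0,85],[0,0,-60,0,0,0,85],[0,0,-110,0,0,0,85],[-40,0,-155,0,0,0,85],[-80,0,-200,0,0,0,85],[-80,0,-200,0,0,0,85],[-80,0,-200,0,0,0,85],[-80,0,-200,0,0,0,85]]}}

```text
clock: 12.3
tcp_pos: [0.6187, -0.1442, 0.2153]
orientation: [-2.257, -2.184, -0.0]
contact_force: [-0.5, 1.6, -0.4]
grip_width: 0.0853
gripper_force: 0.0
```

```bash
python3 - <<'E'
from h import *
f=look("w9")
E
python3 go.py
```

```text
z 0.04
[234. 379.]  [ 511.5 -356.4] 61.4 59.0 0.1
[148. 261.]  [ 432.8 -197.9] 62.0 58.7 -22.9
[527. 130.] EDGE [857.6 -34.4] 266.7 159.2 -88.1
z 0.052
[314. 233.]  [ 618.4 -169.1] 58.2 55.7 87.2
[316.  25.] EDGE [626.2  31. ] 55.0 50.4 -1.7
z 0.092
[315. 127.]  [621.8 -67. ] 128.5 55.9 88.2
t 12.35 p [ 618.4 -143.3  214.6] yaw -1.8 tilt [ 0.0011 -0.002  -1.    ] q [ 0.48  0.44 -0.48  1.6   0.21  1.15 -0.08] w 84.8 F [-0.   0.2 -0.7]
```

View pics/w9.png

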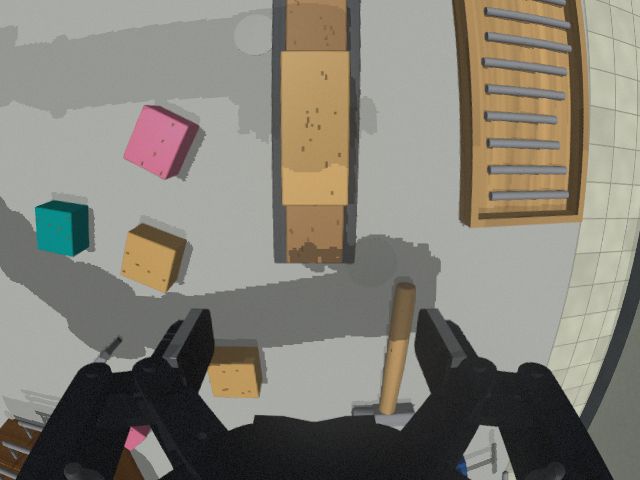

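The whole brick lies on the middle (315,127) with equal course ends showing. The halves are at (155,257) and (236,372). Next I'll go to the nearer half and check the brick's seating numerically.

```bash
python3 go.py 440,-195,150,67
python3 - <<'E'
from h import *
from bench import r
f=dict(np.load("pics/w9.npz"));P=fcloud(f)*1000
for z,b in((.092,(250,30,380,215)),(.052,(250,215,380,300)),(.04,(60,200,200,320)),(.04,(195,330,280,420))):
    k=np.zeros((480,640),bool);k[b[1]:b[3],b[0]:b[2]]=1
    m=(k&(abs(P[...,2]-z*1000)<9)).astype(np.uint8);m=cv2.morphologyEx(m,cv2.MORPH_OPEN,np.ones((5,5)))
    c=max(cv2.findContours(m,cv2.RETR_EXTERNAL,cv2.CHAIN_APPROX_NONE)[0],key=cv2.contourArea)
    q=fplane(f,c,z)*1000;print(z,rect(q/1000),"y range",np.percentile(q[:,1],[1,99]).round(1))
g=r.grab_frame("scene")
for z in(.04,.052,.092):
    for o in tops(g,(8,24),z,60):
        if 400<o[1][0]<700 and abs(o[1][1])<400:print(z,*o)
E
```

```text
t 12.35 p [ 618.4 -143.3  214.6] yaw -1.8 tilt [ 0.0011 -0.002  -1.    ] q [ 0.48  0.44 -0.48  1.6   0.21  1.15 -0.08] w 84.8 F [-0.   0.2 -0.7]
[ -57.4 -176.5   64.9] [-1.000e-03 -2.000e-03 -1.201e+00]
0.092 (array([621.8, -67. ]), 128.5, 56.0, 88.1) y range [-131.8   -2.1]
0.052 (array([ 618. , -174.3]), 56.3, 49.2, -1.8) y range [-199.6 -149.2]
0.04 (array([ 433.2, -197.6]), 63.1, 60.0, -23.0) y range [-233.5 -161.9]
0.04 (array([ 511.9, -355.7]), 62.5, 60.4, 0.2) y range [-385.8 -325.4]
0.04 [449. 378.] [521.4 376.1] 97.3 58.6 66.7
0.04 [313. 221.] [ 436.9 -196.2] 64.8 62.5 65.9
0.04 [258. 204.] [ 516.3 -354.1] 65.5 64.5 0.5
0.052 [297. 293.] [628.6   6.6] 134.9 64.0 87.1
0.052 [257. 248.] [ 623.5 -170.5] 58.5 54.6 0.2
0.092 [282. 262.] [628.2 -63.9] 138.6 59.2 88.3
```

>>> {"method": "step_arm", "body": {"moves": [[-15,-45,0,0,0,-0.15,85],[-30,-90,10,0,0,-0.3,85],[-45,-135,30,0,0,-0.45,85],[-57,-176,50,0,0,-0.6,85],[-57,-176,65,0,0,-0.75,85],[-57,-176,65,0,0,-0.9,85],[-57,-176,65,0,0,-1.05,85],[-57,-176,65,0,0,-1.2,85]]}}

```text
clock: 13.2
tcp_pos: [0.4406, -0.1943, 0.1497]
orientation: [-0.616, -3.078, -0.002]
contact_force: [0.3, 0.3, 0.1]
grip_width: 0.0849
gripper_force: 0.0
```

>>> {"method": "step_arm", "body": {"moves": [[0,0,0,0,0,0,85],[0,0,0,0,0,0,85]]}}

```text
clock: 13.4
tcp_pos: [0.441, -0.1951, 0.1502]
orientation: [-0.634, -3.076, -0.001]
contact_force: [-0.3, 0.1, -0.3]
grip_width: 0.0853
gripper_force: 0.0
```

```bash
python3 - <<'E'
from h import *
f=look("w10");P=fcloud(f)*1000
m=(abs(P[...,2]-40)<7).astype(np.uint8)
for c in cv2.findContours(cv2.morphologyEx(m,cv2.MORPH_OPEN,np.ones((5,5))),cv2.RETR_EXTERNAL,cv2.CHAIN_APPROX_NONE)[0]:
    if cv2.contourArea(c)>1500:print(c.reshape(-1,2).mean(0),rect(fplane(f,c,.04)),cv2.boundingRect(c))
E
python3 go.py 433,-198,-38,67
```

```text
z 0.04
[303. 212.]  [ 429.8 -198.9] 60.9 55.2 -23.2
z 0.052
[401. 379.]  [ 614.2 -176.3] 60.8 44.7 -1.8
[563. 300.]  [621.5   3. ] 129.3 60.3 87.5
z 0.092
[537. 346.]  [618.4 -52.7] 100.8 61.5 88.0
[ 15.84756098 222.56097561] (array([ 313.6, -480.3]), 59.8, 55.0, -44.4) (0, 191, 35, 65)
[303.46594982 213.31541219] (array([ 429.7, -198.9]), 60.9, 55.4, -23.2) (269, 176, 70, 74)
[455.94160584 185.00364964] (array([457.8, -70.2]), 62.7, 56.3, 59.6) (420, 148, 76, 74)
[289.13793103  47.6862069 ] (array([ 303.7, -157.4]), 61.6, 56.0, -11.5) (247, 7, 83, 85)
t 13.45 p [ 441.1 -195.3  150.4] yaw 66.72 tilt [ 1.2e-03  4.0e-04 -1.0e+00] q [ 0.89  0.29 -0.7   2.01  0.23  0.92  1.24] w 85.3 F [-0.4  0.1  0.5]
[  6.1  -5.8 188.4] [ 0.    -0.001 -0.005]
```

Half brick centred at (303,212), 61×55 mm, length axis −23.2°, so the grip is across the 56 mm. Descending.

>>> {"method": "step_arm", "body": {"moves": [[9,-7.6,50,0,0,0,85],[9,-7.6,100,0,0,0,85],[9,-7.6,140,0,0,0,85],[9,-7.6,165,0,0,0,85],[9,-7.6,180,0,0,0,85],[9,-7.6,187,0,0,0,85],[9,-7.6,187,0,0,0,85]]}}

```text
clock: 14.15
tcp_pos: [0.4298, -0.1991, -0.0366]
orientation: [-0.631, -3.076, -0.0]
contact_force: [0.1, 0.2, -0.2]
grip_width: 0.0852
gripper_force: 0.0
```

>>> {"method": "step_arm", "body": {"moves": [[0,0,0,0,0,0,45],[0,0,0,0,0,0,45],[0,0,0,0,0,0,45],[0,0,0,0,0,0,45],[0,0,0,0,0,0,45],[0,0,0,0,0,0,45],[0,0,0,0,0,0,45]], "grip_force": 40}}

```text
clock: 14.85
tcp_pos: [0.431, -0.1999, -0.035]
orientation: [0.63, 3.076, -0.001]
contact_force: [-0.9, -0.2, 7.7]
grip_width: 0.0554
gripper_force: 43.1
```

```bash
python3 go.py 430,-199,130,67 616,-170,130,-2
```

```text
t 14.85 p [ 431.  -199.9  -35. ] yaw 66.84 tilt [-2.1e-03 -2.0e-04 -1.0e+00] q [ 0.72  0.57 -0.51  2.15  0.54  0.54  0.98] w 55.4 F [-0.9 -0.2  7.7]
[   0.9    0.4 -165. ] [-0.     0.002 -0.003]
[-158.7  100.3 -164.7] [1.000e-03 2.000e-03 1.201e+00]
```

Gripped at 55.4 mm. Lifting and carrying to the near (−y) end.

>>> {"method": "step_arm", "body": {"moves": [[0,0,-15,0,0,0,45],[0,0,-55,0,0,0,45],[0,0,-100,0,0,0.1,45],[-10,10,-145,0,0,0.25,45],[-40,30,-165,0,0,0.4,45],[-80,50,-165,0,0,0.55,45],[-120,75,-165,0,0,0.7,45],[-158,100,-165,0,0,0.85,45]]}}

```text
clock: 15.65
tcp_pos: [0.6161, -0.1701, 0.1295]
orientation: [1.852, 2.536, -0.001]
contact_force: [0.7, -0.0, -1.3]
grip_width: 0.0555
gripper_force: 43.3
```

```bash
python3 go.py 618.4,-169.4,80,-2
```

```text
t 15.65 p [ 616.1 -170.1  129.5] yaw 17.73 tilt [-1.e-03  3.e-04 -1.e+00] q [ 0.51  0.52 -0.47  1.68  0.27  1.    0.26] w 55.5 F [ 0.7 -0.  -1.3]
[ 0.1  2.4 49.5] [0.001 0.001 0.344]
```

>>> {"method": "step_arm", "body": {"moves": [[0,2,10,0,0,0.15,45],[0,2,20,0,0,0.3,45],[0,2,30,0,0,0.344,45],[0,2,40,0,0,0.344,45],[0,2,49,0,0,0.344,45],[0,2,49,0,0,0.344,45],[0,2,49,0,0,0.344,45]]}}

```text
clock: 16.35
tcp_pos: [0.6165, -0.1691, 0.08]
orientation: [-2.251, -2.192, -0.0]
contact_force: [-0.4, 0.0, -2.2]
grip_width: 0.0556
gripper_force: 43.3
```

```bash
cat > gap.py <<'E'
from h import *
import sys
from bench import r
from scipy.spatial.transform import Rotation as Ro
def edge(f,pts,z):
    q=fplane(f,pts,z)*1000;vx,vy,x,y=cv2.fitLine(np.float32(q),cv2.DIST_HUBER,0,.01,.01).ravel()
    if abs(vy)>abs(vx) and vy<0 or abs(vx)>=abs(vy) and vx<0:vx,vy=-vx,-vy
    return np.degrees(np.arctan2(vy,vx)),np.array([x,y]),np.array([vx,vy])
def face(f,P,z,v0,v1,tol=.006,ends=(0,1),umin=200,umax=430):
    hsv=cv2.cvtColor(f["image"],cv2.COLOR_RGB2HSV)
    m=((abs(P[...,2]-z)<tol)&(hsv[...,1]>60)&(hsv[...,2]>55)&(hsv[...,0]>=8)&(hsv[...,0]<=26)).astype(np.uint8)
    k=np.zeros_like(m);k[v0:v1,umin:umax]=1;m=cv2.morphologyEx(m&k,cv2.MORPH_OPEN,np.ones((5,5)))
    n,lab,st,_=cv2.connectedComponentsWithStats(m);i=1+np.argmax(st[1:,4]);m=lab==i;x,y,w,h,_=st[i]
    rows=range(y+4,y+h-4);cols=range(x+8,x+w-8)
    L=edge(f,[(np.flatnonzero(m[v])[0]-.5,v) for v in rows],z);R=edge(f,[(np.flatnonzero(m[v])[-1]+.5,v) for v in rows],z)
    T=edge(f,[(u,np.flatnonzero(m[:,u])[0]-.5) for u in cols if m[:,u].any()],z);B=edge(f,[(u,np.flatnonzero(m[:,u])[-1]+.5) for u in cols if m[:,u].any()],z)
    res=dict(box=(x,y,w,h),ang=[round(float(e[0]),1) for e in(L,R,T,B)],top=(isect(L,T)+isect(R,T))/2,bot=(isect(L,B)+isect(R,B))/2,width=np.linalg.norm(isect(L,T)-isect(R,T)))
    return res
def run(tag,vsplit=None):
    f=r.grab_frame("wrist");P=fcloud(f);cv2.imwrite(f"pics/{tag}.png",f["image"][...,::-1]);np.savez(f"pics/{tag}.npz",**f)
    col=P[:,300:330,2];prof=np.median(col,1)*1000
    print("profile z by row",[(v,int(prof[v])) for v in range(0,400,12)])
    return f,P
E
python3 -c "
from gap import *
run('w11')"; python3 go.py
```

```text
profile z by row [(0, 92), (12, 92), (24, 92), (36, 92), (48, 92), (60, 92), (72, 92), (84, 92), (96, 92), (108, 92), (120, 92), (132, 92), (144, 91), (156, 91), (168, 92), (180, 92), (192, 92), (204, 92), (216, 52), (228, 52), (240, 52), (252, 124), (264, 136), (276, 147), (288, 154), (300, 154), (312, 154), (324, 155), (336, 155), (348, 154), (360, 155), (372, 154), (384, 154), (396, 154)]
t 16.4 p [ 616.8 -169.2   80.4] yaw -1.54 tilt [ 0.e+00  6.e-04 -1.e+00] q [ 0.44  0.57 -0.38  1.72  0.25  0.9  -0.06] w 55.3 F [-0.8 -0.1 -1.8]
```

```bash
cat >> gap.py <<'E'
def compare(f,P,vh,vf,L=61,gap=8):
    zt=np.median(P[vh+15:vh+60,290:340,2])
    h=face(f,P,zt,vh-15,vh+90);F=face(f,P,.092,vf-120,vf+15)
    print("held",h);print("full",F)
    ah=np.mean(h["ang"][:2]);af=np.mean(F["ang"][:2]);d=np.array([np.cos(np.radians(af)),np.sin(np.radians(af))]);n=np.array([d[1],-d[0]])
    e=F["bot"]-h["top"]
    print("bottom",(zt-.04).round(4),"gap",(e@d).round(2),"lateral move",(e@n).round(2),"turn(deg)",af-ah)
E
python3 - <<'E'
from gap import *
f=dict(np.load("pics/w11.npz"));P=fcloud(f);compare(f,P,282,206)
E
```

```text
held {'box': (np.int32(229), np.int32(278), np.int32(170), np.int32(94)), 'ang': [88.5, 89.2, -1.3, -1.5], 'top': array([ 617.1219 , -135.54507], dtype=float32), 'bot': array([ 616.3906 , -172.56151], dtype=float32), 'width': np.float32(54.665863)}
full {'box': (np.int32(258), np.int32(86), np.int32(124), np.int32(131)), 'ang': [88.3, 88.3, -1.1, -1.5], 'top': array([621.3315  , -71.184204], dtype=float32), 'bot': array([ 619.5631 , -131.41313], dtype=float32), 'width': np.float32(55.38809)}
bottom 0.1149 gap 4.2 lateral move 2.32 turn(deg) -0.5499999999999972
```

>>> {"method": "step_arm", "body": {"moves": [[-3.5,2.3,0,0,0,0.009,45],[-3.5,2.3,0,0,0,0.009,45],[-3.5,2.3,15,0,0,0.009,45],[-3.5,2.3,30,0,0,0.009,45],[-3.5,2.3,42,0,0,0.009,45],[-3.5,2.3,50,0,0,0.009,45],[-3.5,2.3,50,0,0,0.009,45],[-3.5,2.3,50,0,0,0.009,45]]}}

```text
clock: 17.2
tcp_pos: [0.6188, -0.1725, 0.0298]
orientation: [-2.261, -2.181, 0.0]
contact_force: [-1.3, -0.5, -1.3]
grip_width: 0.0551
gripper_force: 43.4
```

```bash
python3 - <<'E'
from gap import *
f,P=run('w12');pr=np.median(P[:,300:330,2],1)
zt=np.median(P[310:360,290:340,2]);vh=[v for v in range(200,300) if abs(pr[v]-zt)<.004][0];vf=[v for v in range(60,vh-4) if abs(pr[v]-.092)<.004 and pr[v+2]<.087]
print(zt,vh,vf);compare(f,P,vh+3,vf[-1] if vf else vh-15)
E
python3 go.py
```

```text
profile z by row [(0, 92), (12, 92), (24, 92), (36, 92), (48, 92), (60, 92), (72, 91), (84, 92), (96, 92), (108, 92), (120, 92), (132, 92), (144, 92), (156, 92), (168, 92), (180, 92), (192, 92), (204, 91), (216, 92), (228, 92), (240, 91), (252, 74), (264, 86), (276, 97), (288, 104), (300, 104), (312, 104), (324, 104), (336, 104), (348, 104), (360, 104), (372, 104), (384, 104), (396, 104)]
0.10465995046554033 280 [241, 242]
held {'box': (np.int32(229), np.int32(277), np.int32(170), np.int32(96)), 'ang': [88.1, 88.4, -1.9, -2.1], 'top': array([ 619.8098, -138.8839], dtype=float32), 'bot': array([ 618.6577, -176.3606], dtype=float32), 'width': np.float32(54.855335)}
full {'box': (np.int32(226), np.int32(122), np.int32(172), np.int32(121)), 'ang': [88.2, 88.2, -2.0, -2.0], 'top': array([620.77454, -91.2433 ], dtype=float32), 'bot': array([ 619.49695, -131.45091], dtype=float32), 'width': np.float32(54.919018)}
bottom 0.0647 gap 7.42 lateral move -0.55 turn(deg) -0.04999999999999716
t 17.25 p [ 619.2 -172.6   30.3] yaw -2.06 tilt [-0.e+00  6.e-04 -1.e+00] q [ 0.43  0.63 -0.35  1.74  0.28  0.82 -0.09] w 55.2 F [ 0.2 -0.  -1.3]
```

Gap 7.4 mm, angle matched. A half-millimetre lateral trim, then set down and release.

>>> {"method": "step_arm", "body": {"moves": [[0,-0.5,4,0,0,0,45],[0,-0.5,8,0,0,0,45],[0,-0.5,10.5,0,0,0,45],[0,-0.5,12,0,0,0,45],[0,-0.5,12.8,0,0,0,45],[0,-0.5,13.3,0,0,0,45],[0,-0.5,13.3,0,0,0,45],[0,-0.5,13.3,0,0,0,45]]}}

```text
clock: 18.05
tcp_pos: [0.6182, -0.1726, 0.0171]
orientation: [2.261, 2.181, -0.0]
contact_force: [-3.7, 0.5, 4.9]
grip_width: 0.0553
gripper_force: 44.0
```

>>> {"method": "step_arm", "body": {"moves": [[0,0,0,0,0,0,70],[0,0,0,0,0,0,85],[0,0,0,0,0,0,85],[0,0,0,0,0,0,85],[0,0,0,0,0,0,85]]}}

```text
clock: 18.55
tcp_pos: [0.6183, -0.1726, 0.0166]
orientation: [-2.261, -2.181, -0.0]
contact_force: [-0.2, 0.4, 0.4]
grip_width: 0.0852
gripper_force: 0.0
```

>>> {"method": "step_arm", "body": {"moves": [[0,0,-20,0,0,0,85],[0,0,-60,0,0,0,85],[0,0,-110,0,0,0,85],[-40,0,-150,0,0,0,85],[-80,0,-180,0,0,0,85],[-80,0,-180,0,0,0,85],[-80,0,-180,0,0,0,85]]}}

```text
clock: 19.25
tcp_pos: [0.6155, -0.255, 0.1978]
orientation: [2.263, 2.175, 0.001]
contact_force: [0.2, -0.1, -0.1]
grip_width: 0.0848
gripper_force: 0.0
```

```bash
cat > foot.py <<'E'
from h import *
from bench import r
def foot(tag):
    f=r.grab_frame("wrist");P=fcloud(f)*1000;np.savez(f"pics/{tag}.npz",**f)
    for z in(40,52,92):
        m=((abs(P[...,2]-z)<5)).astype(np.uint8);m=cv2.morphologyEx(m,cv2.MORPH_OPEN,np.ones((3,3)))
        for c in cv2.findContours(m,cv2.RETR_EXTERNAL,cv2.CHAIN_APPROX_NONE)[0]:
            if cv2.contourArea(c)>700:
                b=cv2.boundingRect(c);u,v=c.reshape(-1,2).mean(0).astype(int);q=fplane(f,c,z/1000)*1000
                print(z,b,*rect(q/1000),"y",np.percentile(q[:,1],[1,99]).round(1),"hsv",cv2.cvtColor(f["image"],cv2.COLOR_RGB2HSV)[v,u])
foot("%d"%(r.get_obs()["clock"]*100))
E
python3 foot.py;python3 go.py 512,-356,150,90 512,-356,150,0
```

```text
40 (189, 285, 61, 49) [ 511.1 -358.1] 61.8 57.7 0.4 y [-386.8 -329.1] hsv [ 18 116 119]
40 (14, 119, 39, 50) [ 305.6 -158.4] 62.9 54.8 -10.7 y [-189.5 -126.4] hsv [ 89 236 133]
40 (110, 0, 71, 71) [460.2 -70.2] 61.0 58.0 59.6 y [-108.8  -32.2] hsv [170 111 180]
92 (276, 81, 75, 80) [ 618.4 -171.9] 61.1 56.1 88.2 y [-201.9 -141. ] hsv [ 18 119 172]
92 (276, 0, 74, 71) [ 620.6 -103.5] 57.8 55.6 88.1 y [-132.7  -73.9] hsv [ 18 119 178]
t 19.3 p [ 615.2 -252.5  196.4] yaw -2.12 tilt [ 4.e-04 -0.e+00 -1.e+00] q [ 0.56  0.49 -0.38  1.56  0.19  1.14  0.11] w 85.1 F [ 0.6  0.7 -1. ]
[-107.3  -99.3   46.3] [ 0.    -0.    -1.608]
[-107.3  -99.3   46.3] [-0.    -0.    -0.037]
```

The half is placed with an 8.3 mm gap. Before going for the second half, I'll back off to see the course end under it.

>>> {"method": "step_arm", "body": {"moves": [[-50,0,0,0,0,0,85],[-80,0,0,0,0,0,85],[-80,0,0,0,0,0,85],[-80,0,0,0,0,0,85],[-80,0,0,0,0,0,85]]}}

```text
clock: 19.8
tcp_pos: [0.613, -0.3292, 0.1956]
orientation: [-2.255, -2.183, -0.001]
contact_force: [0.4, 0.2, 0.5]
grip_width: 0.0851
gripper_force: 0.0
```

```bash
python3 foot.py
python3 - <<'E'
from h import *
import glob,os
f=dict(np.load(max(glob.glob("pics/[0-9]*.npz"),key=os.path.getmtime)));P=fcloud(f)*1000
hsv=cv2.cvtColor(f["image"],cv2.COLOR_RGB2HSV)
for u in(300,):
    for v in range(30,150,3):print(v,P[v,u].round(1),hsv[v,u])
E
python3 go.py 512,-356,150,90
```

```text
40 (60, 319, 46, 46) [ 312.7 -485.6] 65.9 55.9 44.6 y [-518.6 -449.3] hsv [170 119 193]
40 (179, 216, 66, 56) [ 511.1 -358.5] 61.8 56.6 0.2 y [-386.7 -330.3] hsv [ 18 126 186]
40 (10, 51, 43, 51) [ 305.7 -158.3] 64.0 55.4 -10.8 y [-190.  -126.5] hsv [ 89 236 134]
92 (277, 0, 75, 66) [ 617.9 -176. ] 55.6 54.1 -2.1 y [-203.4 -148.4] hsv [ 18 113 180]
30 [ 607.2 -174.4   91.7] [ 19 110 183]
33 [ 607.2 -176.9   91.9] [ 19 110 183]
36 [ 607.1 -179.3   91.6] [ 18 109 182]
39 [ 607.1 -182.4   94.5] [ 19 111 183]
42 [ 607.  -184.2   92. ] [ 18 113 183]
45 [ 606.8 -186.2   89.9] [ 19 112 180]
48 [ 606.9 -189.4   93.6] [ 19 113 183]
51 [ 606.8 -191.6   92.5] [ 19 111 183]
54 [ 606.7 -193.9   92.3] [ 19 114 181]
57 [ 606.6 -196.1   91.4] [ 18 113 149]
60 [ 606.5 -198.7   92.5] [ 18 114 184]
63 [ 606.4 -201.    91.9] [ 18 119 135]
66 [ 606.1 -202.2   84.9] [ 18 114  76]
69 [ 605.4 -201.6   65.1] [ 21 116  77]
72 [ 604.1 -198.7   27.6] [16 90 65]
75 [ 603.6 -199.6   13.3] [70 14 53]
78 [ 603.4 -202.4   11.4] [ 0  0 53]
81 [ 603.3 -205.5   12.3] [ 0  5 51]
84 [ 603.2 -208.5   12.1] [60  5 56]
87 [
[... 457 characters left out ...]
8    1.6] [ 45  11 143]
120 [ 601.5 -243.8   -1.2] [ 23   7 146]
123 [ 601.5 -246.8    1.1] [ 50  11 145]
126 [ 6.014e+02 -2.499e+02  4.000e-01] [ 40   5 147]
129 [ 6.013e+02 -2.529e+02  2.000e-01] [ 50  10 148]
132 [ 601.2 -255.9    1. ] [ 40   5 146]
135 [ 6.011e+02 -2.590e+02  6.000e-01] [ 42   9 146]
138 [ 6.009e+02 -2.621e+02 -2.000e-01] [ 53   7 148]
141 [ 600.8 -265.1   -1.2] [ 54   9 149]
144 [ 6.007e+02 -2.682e+02 -5.000e-01] [ 50   5 154]
147 [ 615.6 -249.4  377. ] [ 35   9 164]
t 19.85 p [ 613.1 -329.4  196. ] yaw -1.85 tilt [ 1.9e-03 -7.0e-04 -1.0e+00] q [ 0.64  0.54 -0.36  1.47  0.19  1.17  0.22] w 85.0 F [ 0.5 -0.3  0. ]
[ -30.  -100.2   46. ] [ 1.000e-03 -2.000e-03 -1.603e+00]
```

```bash
cat > endf.py <<'E'
from h import *
from bench import r
import sys
R=[]
for i in range(int(sys.argv[1])):
    f=r.grab_frame("wrist");P=fcloud(f)*1000
    x,y,z=P[60:,:,0],P[60:,:,1],P[60:,:,2]
    x,y,z=P[...,0],P[...,1],P[...,2]
    s=(-1 if len(sys.argv)<3 else 1)
    res=[]
    for lo,hi in((16,48),(56,88)):
        m=(x>598)&(x<636)&(z>lo)&(z<hi)&(abs(y-(-199 if s<0 else 68))<8)
        # remove tilt of wall end line (-2 deg): refer to x=618
        yy=y[m]+(x[m]-618)*np.tan(np.radians(1.95));res+=[m.sum(),np.median(yy).round(2),yy.std().round(1)]
    # plate end edge: transition z 12 -> 0
    e=[]
    for u in range(285,345,3):
        c=np.flatnonzero(abs(z[:,u]-12)<4)
        if len(c):v=c[-1] if s<0 else c[0];p=fplane(f,[(u,v+.5)],.012)[0]*1000;e.append(p[1]+(p[0]-618)*np.tan(np.radians(1.95)))
    res+=["plate",np.median(e).round(2)]
    # top end edge of the half
    m=(abs(z-92)<5)&(x>590)&(x<650);e=[]
    for u in range(285,345,3):
        c=np.flatnonzero(m[:,u])
        if len(c):v=c[-1]+.5;p=fplane(f,[(u,v)],.092)[0]*1000;e.append(p[1]+(p[0]-618)*np.tan(np.radians(1.95)))
    res+=["top",np.median(e).round(2)];print(*res)
E
python3 endf.py 3
```

```text
130 -199.41 0.2 271 -202.06 0.3 plate -215.63 top -203.48
118 -199.39 0.2 252 -202.1 0.3 plate -215.17 top -203.15
123 -199.29 0.2 279 -202.23 0.3 plate -215.65 top -202.91
```

The half overhangs the course end by about 2.7 mm in this view, so I want an independent view. I'll turn the tool 90° so the whole wall fits across the image.

```bash
python3 go.py 700,-65,230,88
```

```text
t 20.0 p [ 613.  -330.8  196.7] yaw -1.94 tilt [ 5.e-04  1.e-04 -1.e+00] q [ 0.65  0.54 -0.36  1.47  0.19  1.17  0.22] w 84.4 F [ 0.5 -0.1 -0.7]
[268.6  78.  -33.2] [ 0.   -0.   -1.57]
```

>>> {"method": "step_arm", "body": {"moves": [[40,15,-33,0,0,-0.14,85],[80,30,-33,0,0,-0.28,85],[120,45,-33,0,0,-0.42,85],[160,60,-33,0,0,-0.56,85],[200,70,-33,0,0,-0.7,85],[240,78,-33,0,0,-0.84,85],[268,78,-33,0,0,-0.98,85],[268,78,-33,0,0,-1.12,85]]}}

```text
clock: 20.8
tcp_pos: [0.7001, -0.059, 0.2303]
orientation: [-0.734, -3.055, -0.006]
contact_force: [-0.4, 0.6, -0.2]
grip_width: 0.0854
gripper_force: 0.0
```

>>> {"method": "step_arm", "body": {"moves": [[0,0,0,0,0,-0.15,85],[0,0,0,0,0,-0.3,85],[0,0,0,0,0,-0.45,85],[0,0,0,0,0,-0.45,85],[0,0,0,0,0,-0.45,85],[0,0,0,0,0,-0.45,85]]}}

```text
clock: 21.4
tcp_pos: [0.7001, -0.0673, 0.2298]
orientation: [0.062, 3.141, -0.0]
contact_force: [-0.4, 0.5, 0.5]
grip_width: 0.0847
gripper_force: 0.0
```

```bash
python3 go.py
cat > wall.py <<'E'
from h import *
from bench import r
import sys
f=r.grab_frame("wrist");np.savez(f"pics/{sys.argv[1]}.npz",**f);P=fcloud(f)*1000;x,y,z=P[...,0],P[...,1],P[...,2]
w=(abs(x-(622+(y+65.5)*.034))<24)
a=np.radians(88.05);d=np.array([np.cos(a),np.sin(a)]);s=(x-622)*d[0]+(y+65.5)*d[1]; n=(x-622)*d[1]-(y+65.5)*d[0]
c=-cv2.Rodrigues(f["rvec"])[0].T@f["tvec"]*1000;print("cam",c.round(0))
mm=w&(s>-170)&(s<170)
# per-height extents along wall (s), by image rows across the wall
for zz,name in((92,"upper top"),(52,"course top"),(12,"plate")):
    m=(w&(abs(z-zz)<4)&(abs(s)<175)).astype(np.uint8);m=cv2.morphologyEx(m,cv2.MORPH_OPEN,np.ones((3,3)))
    n_,lab,st,_=cv2.connectedComponentsWithStats(m)
    for i in range(1,n_):
        if st[i,4]<60:continue
        ed=[]
        for row in np.unique(np.nonzero(lab==i)[0])[2:-2]:
            u=np.flatnonzero(lab[row]==i);q=fplane(f,[(u[0]-.5,row),(u[-1]+.5,row)],zz/1000)*1000
            ed.append(sorted((q-[622,-65.5])@d))
        ed=np.median(ed,0);print(name,st[i,4],"s from/to",ed.round(1),"mid",ed.mean().round(2))
for nm,lo,hi in(("course end faces",18,46),("upper end faces",58,86)):
    for s0 in(-134,134):
        m=w&(z>lo)&(z<hi)&(abs(s-s0)<9)
        if m.sum()>15:print(nm,s0,m.sum(),np.median(s[m]).round(2),s[m].std().round(2))
# sides (n) of tops
for zz,s0,s1 in((92,-130,-80),(92,-55,55),(52,75,130)):
    m=((abs(z-zz)<4)&(s>s0)&(s<s1)&(abs(n)<40)).astype(np.uint8);e=[]
    for u in np.unique(np.nonzero(m)[1])[3:-3]:
        v=np.flatnonzero(m[:,u]);q=(fplane(f,[(u,v[0]-.5),(u,v[-1]+.5)],zz/1000)*1000-[622,-65.5])@np.array([d[1],-d[0]]);e.append((sorted(q)))
    print("sides z",zz,s0,s1,np.median(e,0).round(1) if e else None)
E
python3 wall.py wa
```

```text
t 21.4 p [700.1 -67.3 229.8] yaw 87.74 tilt [-1.e-04 -2.e-04 -1.e+00] q [ 0.47  0.6  -0.73  1.4   0.4   1.3   1.25] w 84.7 F [-0.4  0.5  0.5]
cam [620. -64. 411.]
upper top 8319 s from/to [-66.   63.3] mid -1.34
upper top 3466 s from/to [-135.7  -74.8] mid -105.28
course top 2905 s from/to [ 71.  133.6] mid 102.32
sides z 92 -130 -80 [-27.9  27.6]
sides z 92 -55 55 [-28.1  27.6]
sides z 52 75 130 [-26.9  28.2]
```

Overhead view: full brick is about 1 mm and the half about 1.4 mm toward −y of nominal, gap 8.8 mm, faces flush within about 1 mm. That is good enough for now. On to the second half (511,-358), length along x, grip at yaw 90.

```bash
python3 go.py 513,-358,150,90
```

```text
t 21.45 p [700.1 -67.3 229.8] yaw 87.77 tilt [-2.e-04 -2.e-04 -1.e+00] q [ 0.47  0.6  -0.73  1.4   0.4   1.3   1.25] w 85.0 F [-0.3  0.3  0. ]
[ 175.7 -297.8   79.8] [-0.     0.    -0.039]
```

>>> {"method": "step_arm", "body": {"moves": [[25,-43,0,0,0,0,85],[50,-85,0,0,0,0,85],[75,-128,0,0,0,0,85],[100,-170,20,0,0,0,85],[125,-212,40,0,0,0,85],[150,-255,60,0,0,0,85],[176,-298,80,0,0,-0.04,85],[176,-298,80,0,0,-0.04,85]]}}

```text
clock: 22.25
tcp_pos: [0.5075, -0.365, 0.1469]
orientation: [-0.01, -3.136, 0.002]
contact_force: [-0.7, -0.3, -0.7]
grip_width: 0.0848
gripper_force: 0.0
```

>>> {"method": "step_arm", "body": {"moves": [[0,0,0,0,0,0,85],[0,0,0,0,0,0,85]]}}

```text
clock: 22.45
tcp_pos: [0.5147, -0.3573, 0.1504]
orientation: [-0.006, 3.14, 0.001]
contact_force: [0.5, 0.5, 0.3]
grip_width: 0.0846
gripper_force: 0.0
```

```bash
python3 foot.py; python3 go.py 511.1,-358.3,-37,90
```

```text
40 (276, 180, 70, 72) [ 508.9 -359.5] 59.7 56.2 0.2 y [-387.6 -331.5] hsv [ 18 122 176]
40 (41, 156, 93, 124) [ 515.1 -581.1] 120.6 88.5 19.0 y [-624.8 -524. ] hsv [ 21 177 140]
40 (574, 134, 55, 77) [458.3 -71.9] 64.6 57.7 59.0 y [-111.7  -32.1] hsv [170 118 206]
40 (509, 0, 56, 39) [ 313.2 -161.2] 57.4 44.0 79.4 y [-192.3 -129.9] hsv [ 90 235 127]
40 (123, 0, 64, 32) [ 335.  -492.2] 60.3 28.2 79.6 y [-518.9 -460.4] hsv [170 112 205]
52 (35, 150, 110, 82) [ 477.4 -563.9] 127.6 65.8 -83.4 y [-624.  -497.8] hsv [ 22 180 136]
92 (490, 324, 65, 48) [ 612.1 -173.7] 64.4 50.2 86.8 y [-204.7 -141.4] hsv [ 18 135 179]
92 (547, 315, 93, 58) [619.3 -69.4] 135.1 59.2 88.2 y [-136.4   -2.8] hsv [ 18 132 190]
t 22.5 p [ 515.4 -356.5  150.8] yaw 90.32 tilt [-2.3e-03  4.0e-04 -1.0e+00] q [ 1.02  0.53 -0.71  1.68  0.39  1.07  1.77] w 85.2 F [-0.5  0.2 -0.2]
[  4.7  -1.8 187.8] [0.    0.002 0.006]
```

Half confirmed: 60×56 mm, length along x. Gripping.

>>> {"method": "step_arm", "body": {"moves": [[5,-2,50,0,0,0,85],[5,-2,100,0,0,0,85],[5,-2,140,0,0,0,85],[5,-2,165,0,0,0,85],[5,-2,180,0,0,0,85],[5,-2,187,0,0,0,85],[5,-2,187,0,0,0,85]]}}

```text
clock: 23.2
tcp_pos: [0.5094, -0.36, -0.0369]
orientation: [-0.007, 3.141, 0.0]
contact_force: [0.2, 0.3, -0.3]
grip_width: 0.0852
gripper_force: 0.0
```

>>> {"method": "step_arm", "body": {"moves": [[0,0,0,0,0,0,45],[0,0,0,0,0,0,45],[0,0,0,0,0,0,45],[0,0,0,0,0,0,45],[0,0,0,0,0,0,45],[0,0,0,0,0,0,45],[0,0,0,0,0,0,45]], "grip_force": 40}}

```text
clock: 23.9
tcp_pos: [0.5094, -0.3614, -0.0357]
orientation: [-0.005, 3.139, -0.002]
contact_force: [-0.6, 0.5, 7.4]
grip_width: 0.0555
gripper_force: 43.6
```

```bash
python3 go.py 550,-200,180,120 625.5,37.5,150,178
```

```text
t 23.9 p [ 509.4 -361.4  -35.7] yaw 90.16 tilt [-0.0022 -0.0014 -1.    ] q [ 0.94  0.75 -0.58  1.8   0.57  0.76  1.63] w 55.5 F [-0.6  0.5  7.4]
[ -41.5  161.  -215.8] [-0.002  0.002 -0.521]
[-117.6  398.3 -186. ] [-3.000e-03  1.000e-03 -1.533e+00]
```

>>> {"method": "step_arm", "body": {"moves": [[0,0,-15,0,0,0,45],[0,0,-60,0,0,0,45],[0,0,-105,0,0,-0.1,45],[0,20,-150,0,0,-0.25,45],[-15,60,-180,0,0,-0.4,45],[-30,105,-190,0,0,-0.55,45],[-45,150,-190,0,0,-0.7,45],[-60,195,-190,0,0,-0.85,45]]}}

```text
clock: 24.7
tcp_pos: [0.568, -0.1644, 0.1545]
orientation: [-1.307, 2.856, -0.003]
contact_force: [0.3, -1.0, -1.6]
grip_width: 0.0554
gripper_force: 43.2
```

```bash
python3 go.py 625.5,40,150,178
```

```text
t 24.7 p [ 568.  -164.4  154.5] yaw 139.19 tilt [ 2.0e-04 -2.3e-03 -1.0e+00] q [ 0.87  0.55 -0.95  1.76  0.5   1.1   2.18] w 55.4 F [ 0.3 -1.  -1.6]
[-192.3   90.     4.3] [-0.002 -0.001 -0.677]
```

>>> {"method": "step_arm", "body": {"moves": [[-45,20,0,0,0,0,45],[-90,40,0,0,0,-0.1,45],[-135,62,0,0,0,-0.22,45],[-175,80,0,0,0,-0.35,45],[-192,90,4,0,0,-0.48,45],[-192,90,20,0,0,-0.6,45],[-192,90,40,0,0,-0.677,45],[-192,90,60,0,0,-0.677,45]]}}

```text
clock: 25.5
tcp_pos: [0.6261, 0.038, 0.0925]
orientation: [-2.176, 2.265, -0.001]
contact_force: [0.2, -0.5, -0.9]
grip_width: 0.0557
gripper_force: 43.1
```

```bash
python3 go.py 625.5,40,80,178
```

```text
t 25.5 p [626.1  38.   92.5] yaw 177.7 tilt [ 3.e-04 -4.e-04 -1.e+00] q [ 0.54  0.74 -1.03  1.71  0.7   1.1   2.39] w 55.7 F [ 0.2 -0.5 -0.9]
[-2.   0.7 12.5] [-0.    -0.    -0.005]
```

>>> {"method": "step_arm", "body": {"moves": [[-2,0.5,12,0,0,-0.005,45],[-2,0.5,12,0,0,-0.005,45],[-2,0.5,12,0,0,-0.005,45],[-2,0.5,12,0,0,-0.005,45]]}}

```text
clock: 25.9
tcp_pos: [0.6263, 0.0405, 0.0818]
orientation: [-2.18, 2.26, -0.002]
contact_force: [0.1, 0.3, -0.9]
grip_width: 0.0555
gripper_force: 43.1
```

```bash
cat > cmp.py <<'E'
from gap import *
import sys
f,P=run(sys.argv[1]);pr=np.median(P[:,300:330,2],1)
zt=np.median(P[310:360,290:340,2]);vh=[v for v in range(200,300) if abs(pr[v]-zt)<.004][0];vf=[v for v in range(60,vh-4) if abs(pr[v]-.092)<.004 and pr[v+2]<.087]
print(zt,vh,vf);compare(f,P,vh+3,vf[-1] if vf else vh-15)
E
python3 cmp.py w20; python3 go.py
```

```text
profile z by row [(0, 92), (12, 92), (24, 92), (36, 91), (48, 91), (60, 92), (72, 92), (84, 92), (96, 92), (108, 92), (120, 92), (132, 92), (144, 91), (156, 91), (168, 91), (180, 91), (192, 92), (204, 52), (216, 52), (228, 52), (240, 52), (252, 123), (264, 135), (276, 147), (288, 156), (300, 157), (312, 157), (324, 157), (336, 157), (348, 157), (360, 157), (372, 157), (384, 157), (396, 157)]
0.15765452572054223 284 [201, 202]
held {'box': (np.int32(229), np.int32(281), np.int32(171), np.int32(96)), 'ang': [87.6, 88.4, -2.1, -2.1], 'top': array([624.90546 ,   8.383772], dtype=float32), 'bot': array([626.22455 ,  46.176193], dtype=float32), 'width': np.float32(54.69299)}
full {'box': (np.int32(255), np.int32(82), np.int32(122), np.int32(121)), 'ang': [88.2, 88.2, -1.9, -2.0], 'top': array([622.05334, -58.83894], dtype=float32), 'bot': array([623.8096  ,  -2.446474], dtype=float32), 'width': np.float32(55.29465)}
bottom 0.1177 gap -10.86 lateral move -0.76 turn(deg) 0.20000000000000284
t 25.95 p [626.4  40.4  81.8] yaw 177.93 tilt [-1.0e-04 -1.7e-03 -1.0e+00] q [ 0.53  0.75 -1.02  1.72  0.71  1.09  2.38] w 55.4 F [-0.4 -0.  -1.3]
```

>>> {"method": "step_arm", "body": {"moves": [[1.9,0.8,0,0,0,0,45],[1.9,0.8,15,0,0,0,45],[1.9,0.8,30,0,0,0,45],[1.9,0.8,45,0,0,0,45],[1.9,0.8,53,0,0,0,45],[1.9,0.8,53,0,0,0,45],[1.9,0.8,53,0,0,0,45],[1.9,0.8,53,0,0,0,45]]}}

```text
clock: 26.75
tcp_pos: [0.6253, 0.0387, 0.0283]
orientation: [-2.181, 2.26, -0.001]
contact_force: [-0.2, 0.1, -1.6]
grip_width: 0.0553
gripper_force: 43.1
```

```bash
python3 cmp.py w21; python3 go.py
```

```text
profile z by row [(0, 92), (12, 92), (24, 92), (36, 92), (48, 92), (60, 91), (72, 91), (84, 92), (96, 91), (108, 92), (120, 92), (132, 92), (144, 92), (156, 92), (168, 92), (180, 92), (192, 92), (204, 92), (216, 92), (228, 92), (240, 91), (252, 70), (264, 82), (276, 93), (288, 102), (300, 104), (312, 104), (324, 103), (336, 104), (348, 103), (360, 104), (372, 103), (384, 103), (396, 104)]
0.10410622458051298 284 [239, 240]
held {'box': (np.int32(230), np.int32(281), np.int32(170), np.int32(96)), 'ang': [87.4, 88.4, -2.0, -2.1], 'top': array([623.8239  ,   6.624529], dtype=float32), 'bot': array([625.1981  ,  44.418655], dtype=float32), 'width': np.float32(54.581642)}
full {'box': (np.int32(227), np.int32(120), np.int32(174), np.int32(121)), 'ang': [88.2, 88.2, -1.9, -1.9], 'top': array([622.4734 , -42.53979], dtype=float32), 'bot': array([623.7523   ,  -2.8789444], dtype=float32), 'width': np.float32(54.937363)}
bottom 0.0641 gap -9.5 lateral move 0.23 turn(deg) 0.29999999999999716
t 26.8 p [625.4  38.6  28.3] yaw 177.96 tilt [-3.0e-04 -1.2e-03 -1.0e+00] q [ 0.5   0.81 -0.97  1.75  0.78  1.01  2.34] w 55.2 F [-0.2 -0.5 -1.3]
```

Trim 0.5 mm, then set down and release.

>>> {"method": "step_arm", "body": {"moves": [[0.5,0,4,0,0,0,45],[0.5,0,8,0,0,0,45],[0.5,0,10,0,0,0,45],[0.5,0,11.5,0,0,0,45],[0.5,0,12.4,0,0,0,45],[0.5,0,12.8,0,0,0,45],[0.5,0,12.8,0,0,0,45],[0.5,0,12.8,0,0,0,45]]}}

```text
clock: 27.6
tcp_pos: [0.6246, 0.0376, 0.0164]
orientation: [2.181, -2.26, 0.002]
contact_force: [-6.1, -3.2, 12.0]
grip_width: 0.0556
gripper_force: 44.7
```

>>> {"method": "step_arm", "body": {"moves": [[0,0,0,0,0,0,70],[0,0,0,0,0,0,85],[0,0,0,0,0,0,85],[0,0,0,0,0,0,85],[0,0,0,0,0,0,85]]}}

```text
clock: 28.1
tcp_pos: [0.6248, 0.0379, 0.0147]
orientation: [-2.182, 2.261, 0.0]
contact_force: [0.8, 0.2, -0.8]
grip_width: 0.0851
gripper_force: 0.0
```

>>> {"method": "step_arm", "body": {"moves": [[0,0,-20,0,0,0,85],[0,0,-60,0,0,0,85],[0,0,-110,0,0,0,85],[0,0,-155,0,0,0.1,85],[0,0,-200,0,0,0.2,85],[0,0,-215,0,0,0.3,85]]}}

```text
clock: 28.7
tcp_pos: [0.6267, 0.04, 0.2369]
orientation: [-1.811, 2.558, -0.005]
contact_force: [-0.1, 0.4, -0.6]
grip_width: 0.0853
gripper_force: 0.0
```

```bash
python3 go.py 700,-65,230,88
```

```text
t 28.7 p [626.7  40.  236.9] yaw 160.6 tilt [-0.0044 -0.007  -1.    ] q [ 0.57  0.57 -1.07  1.58  0.51  1.29  2.23] w 85.3 F [-0.1  0.4 -0.6]
[  74.7 -103.9    7.3] [-0.003  0.008  1.267]
```

>>> {"method": "step_arm", "body": {"moves": [[25,-30,0,0,0,0.15,85],[50,-70,0,0,0,0.3,85],[75,-104,7,0,0,0.45,85],[75,-104,7,0,0,0.6,85],[75,-104,7,0,0,0.75,85],[75,-104,7,0,0,0.9,85],[75,-104,7,0,0,1.05,85],[75,-104,7,0,0,1.2,85]]}}

```text
clock: 29.5
tcp_pos: [0.6983, -0.0664, 0.2246]
orientation: [-0.047, 3.14, 0.002]
contact_force: [-0.1, -0.1, 0.7]
grip_width: 0.085
gripper_force: 0.0
```

>>> {"method": "step_arm", "body": {"moves": [[0,0,0,0,0,0.06,85],[0,0,0,0,0,0.06,85],[0,0,0,0,0,0.06,85]]}}

```text
clock: 29.8
tcp_pos: [0.6983, -0.0667, 0.224]
orientation: [0.035, 3.14, 0.0]
contact_force: [-0.5, -0.3, -0.4]
grip_width: 0.0853
gripper_force: 0.0
```

```bash
python3 wall.py wb; python3 go.py
```

```text
cam [618. -65. 405.]
upper top 8641 s from/to [-66.   63.2] mid -1.36
upper top 3585 s from/to [-135.8  -74.8] mid -105.32
upper top 3612 s from/to [ 73.2 134.1] mid 103.63
course top 171 s from/to [71.2 74.5] mid 72.87
sides z 92 -130 -80 [-27.8  27.8]
sides z 92 -55 55 [-28.2  27.5]
sides z 52 75 130 None
t 29.85 p [698.3 -66.9 223.6] yaw 88.7 tilt [-7.e-04  3.e-04 -1.e+00] q [ 0.47  0.6  -0.73  1.41  0.4   1.28  1.26] w 85.0 F [ 0.  -0.1  1. ]
```

The wall stands: gaps 8.8 and 10.0 mm, with the −y half and the whole brick 1–2 mm toward −y. There is ample time, so I'll regrip those two and shift them slightly.

```bash
python3 go.py 622.2,-65,130,-1.95
```

```text
t 29.85 p [698.3 -66.9 223.6] yaw 88.7 tilt [-7.e-04  3.e-04 -1.e+00] q [ 0.47  0.6  -0.73  1.41  0.4   1.28  1.26] w 85.0 F [ 0.  -0.1  1. ]
[76.2  0.1 93.6] [1.000e-03 0.000e+00 1.582e+00]
```

>>> {"method": "step_arm", "body": {"moves": [[20,0,0,0,0,0.15,85],[40,0,0,0,0,0.3,85],[60,0,0,0,0,0.45,85],[76,0,0,0,0,0.6,85],[76,0,10,0,0,0.75,85],[76,0,20,0,0,0.9,85],[76,0,40,0,0,1.05,85],[76,0,60,0,0,1.2,85]]}}

```text
clock: 30.65
tcp_pos: [0.6226, -0.0651, 0.1629]
orientation: [1.811, 2.566, 0.001]
contact_force: [-0.7, 0.1, 0.3]
grip_width: 0.0852
gripper_force: 0.0
```

>>> {"method": "step_arm", "body": {"moves": [[0,0,10,0,0,0.15,85],[0,0,20,0,0,0.3,85],[0,0,30,0,0,0.39,85],[0,0,30,0,0,0.39,85],[0,0,30,0,0,0.39,85],[0,0,30,0,0,0.39,85]]}}

```text
clock: 31.25
tcp_pos: [0.6228, -0.0652, 0.1336]
orientation: [2.267, 2.174, 0.001]
contact_force: [-0.2, 0.2, 0.4]
grip_width: 0.0851
gripper_force: 0.0
```

```bash
python3 go.py 622.2,-65,15.5,-1.95;python3 go.py 618.7,-171,16.5,-1.95
```

```text
t 31.25 p [622.8 -65.2 133.6] yaw -2.39 tilt [ 3.e-04  1.e-03 -1.e+00] q [ 0.31  0.49 -0.41  1.71  0.23  0.99 -0.23] w 85.1 F [-0.2  0.2  0.4]
[  0.2  -0.7 118.1] [ 0.001 -0.    -0.008]
t 31.25 p [622.8 -65.2 133.6] yaw -2.39 tilt [ 3.e-04  1.e-03 -1.e+00] q [ 0.31  0.49 -0.41  1.71  0.23  0.99 -0.23] w 85.1 F [-0.2  0.2  0.4]
[-105.9    0.2  117.1] [ 0.001 -0.    -0.008]
```

>>> {"method": "step_arm", "body": {"moves": [[0,-0.4,45,0,0,-0.008,85],[0,-0.4,85,0,0,-0.008,85],[0,-0.4,105,0,0,-0.008,85],[0,-0.4,115,0,0,-0.008,85],[0,-0.4,117.5,0,0,-0.008,85],[0,-0.4,117.5,0,0,-0.008,85]]}}

```text
clock: 31.85
tcp_pos: [0.6229, -0.0653, 0.0164]
orientation: [2.26, 2.181, 0.002]
contact_force: [-0.4, 0.4, -0.3]
grip_width: 0.0849
gripper_force: 0.0
```

>>> {"method": "step_arm", "body": {"moves": [[0,0,0,0,0,0,45],[0,0,0,0,0,0,45],[0,0,0,0,0,0,45],[0,0,0,0,0,0,45],[0,0,0,0,0,0,45],[0,0,0,0,0,0,45],[0,0,0,0,0,0,45]], "grip_force": 40}}

```text
clock: 32.55
tcp_pos: [0.6229, -0.0653, 0.0168]
orientation: [2.26, 2.18, 0.002]
contact_force: [-1.2, -0.3, 6.7]
grip_width: 0.0555
gripper_force: 44.4
```

>>> {"method": "step_arm", "body": {"moves": [[0,0,-2,0,0,0,45],[0,0,-3,0,0,0,45],[1.3,0,-3,0,0,0,45],[1.3,0,-3,0,0,0,45],[1.3,0,-2,0,0,0,45],[1.3,0,-1,0,0,0,45],[1.3,0,0.3,0,0,0,45],[1.3,0,0.3,0,0,0,45]]}}

```text
clock: 33.35
tcp_pos: [0.6218, -0.064, 0.0168]
orientation: [2.261, 2.181, -0.001]
contact_force: [-7.3, 1.2, 14.2]
grip_width: 0.0555
gripper_force: 45.2
```

>>> {"method": "step_arm", "body": {"moves": [[0,0,0,0,0,0,45],[0,0,0,0,0,0,45],[0,0,0,0,0,0,70],[0,0,0,0,0,0,85],[0,0,0,0,0,0,85],[0,0,0,0,0,0,85]]}}

```text
clock: 33.95
tcp_pos: [0.622, -0.064, 0.0148]
orientation: [-2.261, -2.181, 0.0]
contact_force: [-1.0, 0.7, -0.2]
grip_width: 0.0849
gripper_force: 0.0
```

>>> {"method": "step_arm", "body": {"moves": [[0,0,-20,0,0,0,85],[0,0,-50,0,0,0,85],[-30,0,-70,0,0,0,85],[-70,0,-70,0,0,0,85],[-106,0,-70,0,0,0,85],[-106,0,-70,0,0,0,85],[-106,0,-70,0,0,0,85],[-106,0,-70,0,0,0,85]]}}

```text
clock: 34.75
tcp_pos: [0.6182, -0.1683, 0.0849]
orientation: [-2.259, -2.182, -0.001]
contact_force: [-0.6, 0.2, -0.2]
grip_width: 0.0852
gripper_force: 0.0
```

```bash
python3 foot.py; python3 go.py 618.7,-171,16.5,-1.95
```

```text
40 (42, 69, 85, 107) [460.8 -69.6] 61.2 57.8 59.6 y [-108.5  -31. ] hsv [171 116 184]
92 (259, 232, 111, 107) [ 618.3 -170.7] 61.2 55.7 88.1 y [-201.9 -139.3] hsv [ 18 126 193]
92 (254, 0, 121, 213) [621.3 -78.4] 103.4 55.7 88.1 y [-130.7  -26.1] hsv [ 18 124 175]
t 34.8 p [ 618.4 -168.    84.9] yaw -1.93 tilt [ 1.1e-03 -1.0e-04 -1.0e+00] q [ 0.45  0.56 -0.38  1.71  0.25  0.91 -0.07] w 85.0 F [ 0.2 -0.3 -1.5]
[-3.1  0.5 68.4] [-0.    -0.001  0.   ]
```

Full shifted. Gap to the −y half is now about 9.5–10 mm, so I'll move that half +1.9 mm.

>>> {"method": "step_arm", "body": {"moves": [[-3,0.3,40,0,0,0,85],[-3,0.3,58,0,0,0,85],[-3,0.3,66,0,0,0,85],[-3,0.3,68,0,0,0,85],[-3,0.3,68,0,0,0,85],[-3,0.3,68,0,0,0,85]]}}

```text
clock: 35.4
tcp_pos: [0.6194, -0.1727, 0.0183]
orientation: [2.259, 2.18, 0.002]
contact_force: [-0.9, 0.0, 0.3]
grip_width: 0.0846
gripper_force: 0.0
```

>>> {"method": "step_arm", "body": {"moves": [[0,0,0,0,0,0,45],[0,0,0,0,0,0,45],[0,0,0,0,0,0,45],[0,0,0,0,0,0,45],[0,0,0,0,0,0,45],[0,0,0,0,0,0,45],[0,0,0,0,0,0,45]]}}

```text
clock: 36.1
tcp_pos: [0.619, -0.1731, 0.0179]
orientation: [2.26, 2.18, 0.001]
contact_force: [-1.1, -0.5, 6.3]
grip_width: 0.0554
gripper_force: 44.0
```

>>> {"method": "step_arm", "body": {"moves": [[0,0,-2,0,0,0,45],[0,0,-3,0,0,0,45],[1.9,0,-3,0,0,0,45],[1.9,0,-3,0,0,0,45],[1.9,0,-2,0,0,0,45],[1.9,0,-1,0,0,0,45],[1.9,0,0,0,0,0,45],[1.9,0,0,0,0,0,45]]}}

```text
clock: 36.9
tcp_pos: [0.6183, -0.171, 0.0179]
orientation: [2.261, 2.181, -0.001]
contact_force: [-3.8, 0.8, 6.4]
grip_width: 0.0557
gripper_force: 44.0
```

>>> {"method": "step_arm", "body": {"moves": [[0,0,0,0,0,0,45],[0,0,0,0,0,0,45],[0,0,0,0,0,0,70],[0,0,0,0,0,0,85],[0,0,0,0,0,0,85],[0,0,0,0,0,0,85]]}}

```text
clock: 37.5
tcp_pos: [0.6184, -0.1711, 0.0169]
orientation: [-2.261, -2.181, 0.0]
contact_force: [-0.4, -0.0, -0.2]
grip_width: 0.0848
gripper_force: 0.0
```

>>> {"method": "step_arm", "body": {"moves": [[0,0,-20,0,0,0,85],[0,0,-60,0,0,0,85],[0,0,-100,0,0,-0.1,85],[0,0,-150,0,0,-0.25,85],[0,30,-190,0,0,-0.4,85],[30,60,-208,0,0,-0.55,85],[70,80,-208,0,0,-0.7,85],[105,80,-208,0,0,-0.85,85]]}}

```text
clock: 38.3
tcp_pos: [0.7044, -0.0671, 0.2255]
orientation: [1.152, 2.921, 0.004]
contact_force: [0.2, -0.2, -0.3]
grip_width: 0.0851
gripper_force: 0.0
```

```bash
python3 go.py 700,-65,224,88
```

```text
t 38.3 p [704.4 -67.1 225.5] yaw 46.96 tilt [-9.0e-04  2.8e-03 -1.0e+00] q [ 0.39  0.58 -0.6   1.4   0.33  1.27  0.59] w 85.1 F [ 0.2 -0.2 -0.3]
[ 4.7 -1.5  1.5] [ 0.002  0.002 -0.716]
```

>>> {"method": "step_arm", "body": {"moves": [[5,-1.5,0,0,0,-0.15,85],[5,-1.5,0,0,0,-0.3,85],[5,-1.5,0,0,0,-0.45,85],[5,-1.5,0,0,0,-0.6,85],[5,-1.5,0,0,0,-0.716,85],[5,-1.5,0,0,0,-0.716,85],[5,-1.5,0,0,0,-0.716,85]]}}

```text
clock: 39.0
tcp_pos: [0.6974, -0.0668, 0.2248]
orientation: [-0.069, -3.141, -0.0]
contact_force: [-0.1, -0.3, 0.5]
grip_width: 0.0849
gripper_force: 0.0
```

```bash
python3 wall.py wc
python3 - <<'E'
from h import *
from bench import r
g=r.grab_frame("scene");print([ (o[0],o[1],o[2],o[3]) for o in tops(g,(10,24),.040,70) if 400<o[1][0]<600])
P=cloud(g)
E
```

```text
cam [617. -63. 406.]
upper top 8563 s from/to [-64.6  64.6] mid 0.01
upper top 3605 s from/to [ 73.1 134. ] mid 103.56
upper top 3568 s from/to [-133.7  -72.8] mid -103.22
sides z 92 -130 -80 [-27.8  27.6]
sides z 92 -55 55 [-28.   27.7]
sides z 52 75 130 None
[(array([449., 378.]), array([522.1, 376.5]), 97.6, 59.5)]
```

The wall measures at −103.2, 0.0 and +103.6 mm along the joint, gaps 8.2 and 8.5 mm, faces aligned within 0.3 mm, and the offcut has not moved. Handing in.

```bash
python3 -c "
from bench import r
print(r.hand_in())"
```

```text
the job is handed in; nothing more can be done
None
```

The second course is laid and handed in at about 39 s: the whole brick over the middle joint and a half at each end, with joints of about 8.2 and 8.5 mm, ends flush to within about 1 mm by my last camera measurement, and the offcut where it lay.

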